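Empty the bead cups into the locked bead chest

ROBOT

A 6-joint arm with a two-finger parallel gripper is mounted at the origin on the work surface. World frame = base frame: x ahead of the robot, y to its left, z up, the work surface at z = 0. Lengths are in m, angles in degrees, forces in N, time in s.
With the tool pointing down it reaches from about 0.4 to 0.825 m from the base axis. Payload 7 kg.
Tool frame: the origin (TCP) lies on the centre line of the jaws, within the pads' length; the fingertips stand 19 mm ahead of it and the grasp point (between the pads) is the TCP; z points along the fingers, y is the line along which they close (so a half turn about z gives the same grasp; the last joint's range is limited). The gripper opens to 88 mm and grips with 3 to 60 N. Pads are 19 mm wide; open, the fingers measure 130 mm over their backs; the gripper's body (78 mm by 193 mm) begins 47 mm behind the grasp point.
Start: joints at [81.595, 20.546, 0.682, 0, -70.136, -16.507], TCP at [0.284, 0.612, 0.246] pointing down, gripper open.
Joint ranges: [-176.03, 176.03], [-82.01, 121.73], [-58.28, 71.71], [-173.87, 95.51], [-174.79, -0.11], [-173.66, 173.66]. Speed limits (degrees/s): [136.94, 136.94, 172.46, 180, 180, 180].

INTERFACE

Orientations are given as [roll, pitch, yaw] about the fixed x, y, z axes, in that order (R = Rz(yaw) Ry(pitch) Rx(roll)).
In Python, from plant import ctrl gives the robot as it stands.
- The arm moves only by the tool move_arm, never from a script. Its argument "motion" is a list of rows, each a list of 3 entries, a list of its own where there are three numbers: the shift along the tool's x, y, z in mm, then the turn, a rotation vector about the tool's x, y, z in degrees, then the closure, from 0 (fully open) to 1 (shut). A call has 1 to 10 rows; each row is the pose to reach, as a shift and turn from the pose commanded when the call began, along the tool's axes at that moment; what a row does not reach only later rows make up. A row lasts 1/12 s, in which the tool goes at most 41.7 mm and 7.16 degrees, less where a joint would pass 70% of its speed; a pose out of reach is approached as far as the arm can. A call with a gripper value outside its range is refused whole. The fingers move at their own pace and stop on an object; the grip force is fixed at half the most. Time passes only in rows, so rows that repeat a pose let the fingers close. It gives the time, the measured TCP pose, the force, the opening and the grip force at its end, in the units of the state.
- ctrl.get_obs(): the state, without advancing time (a new reading comes with each control period).
- ctrl.snapshot(name): name is "side" or "top" or "wrist"; returns a dict with "color" (400x640x3 uint8, blue, green, red), "camera_matrix" (3x3 intrinsics, pixels), "cam_to_world" (4x4, takes a point from camera to world coordinates). Camera axes: x right, y up, looking along -z (the intrinsics and any distortion apply to the point x, -y, -z); pixel columns grow to the right and rows downward; lengths in m; the calibration is good to about 2 mm. A picture is of the moment at which its call begins. There is no depth.
- ctrl.close_job(): hands the job in; it is judged then, once.
The state is a dict: "clock": time; "joint_pos": joint angles; "qvel": joint speeds; "tau": joint torques, N m; "tool_pos": TCP position; "orientation": TCP orientation; "force": force on the tool from outside, world axes, zero at the start; "moment": the same for the moment, N m; "opening": finger opening in m; "gripper_force": force on a finger pad.
Only numpy, scipy, OpenCV 4.12 (cv2) and the standard library are available. Lean on these libraries where they do the work, as an engineer would, in place of code of your own. Each camera call takes 0.05 s, during which the arm holds its last target. There are 200 camera calls.

TASK

Put the beads away: turn the cam lever to free the bead chest's sliding lid, slide the lid fully open, and pour the beads from both tin cups into the chest, together with any beads that lie outside the cups. Stand the empty cups upright on the grey mat again, then slide the lid fully shut and turn the lever all the way back to lock it. Do not disturb the duck or the jar.

Things in the scene. Friction and masses are not known exactly. Their poses are not given: they have to be found in the camera images.
- chest: fixed wooden bead chest, 136 mm (x) by 280 mm (y); origin at the centre of its underside. Its +y half is the bead compartment: inner space x -58..58, y 8..132, floor at z 8 mm, walls to z 95; rails along y at x +-62..68 rise to z 106. Its -y half is a closed deck of the same height, over which the lid slides when open. The lever's bracket stands on its -x side
- chest_mouth (a point): centre of the compartment's opening (116 by 124 mm, covered by the lid when shut), at the height of the wall tops, 95 mm above the ledge; axes as the chest
- lid (a joint): travel in m of the flat plywood lid (120 by 140 by 8 mm, top face 104 mm above the ledge): 0 = fully shut over the compartment, 0.13 = fully open. It opens along the chest's -y, stays where it is left and takes 1.2 N to slide. While the lever is locked its nose stands in the lid's way
- lid_knob (a point): on the axis of the round upright wooden knob on the lid: diameter 24 mm, from 104 to 140 mm above the ledge; this point is at 125 mm. It moves with the lid
- lever (a joint): angle in rad of the steel cam lever (arm 93 mm) on top of the bracket, turning about a vertical axis: 0 = locked (arm along the chest's -y, beside the chest; the hooked nose at its end in front of the lid's edge), 1.57 = free (arm straight out along the chest's -x); clockwise seen from above frees it. It stays where it is left; under 2 N at the grip turns it
- lever_grip (a point): on the axis of the upright wooden dowel on the lever's arm, its handle: diameter 16 mm, from 102 to 144 mm above the ledge; this point is at 126 mm; 60 mm from the pivot
- lever_pivot (a point): on the lever's vertical pivot axis, 126 mm above the ledge
- mat: fixed grey felt mat, 150 mm (x) by 250 mm (y), 4 mm thick, where the tin cups stand; origin at the centre of its underside
- cup_a: open tin cup, round, 80 mm tall, outer diameter 60 mm at the foot and 66 mm at the rim, wall 2.5 mm, floor 4 mm thick, 90 g, holding two to four beads at the start; origin at the centre of its underside, z up out of its mouth
- cup_b: the other cup, the same: open tin cup, round, 80 mm tall, outer diameter 60 mm at the foot and 66 mm at the rim, wall 2.5 mm, floor 4 mm thick, 90 g, holding two to four beads at the start; origin at the centre of its underside, z up out of its mouth
- duck: yellow rubber duck, about 75 mm, a bystander; origin at the centre of its underside
- jar: pale glass jar with a metal lid, diameter 80 mm, 120 mm tall, a bystander; origin at the centre of its underside
- bead_a1: white square wooden bead, a 22 mm cube with rounded edges and a cord hole, 11 g; origin at its centre. At the start in cup_a
- bead_a2: white square wooden bead, a 22 mm cube with rounded edges and a cord hole, 11 g; origin at its centre. At the start in cup_a
- bead_a3: white square wooden bead, a 22 mm cube with rounded edges and a cord hole, 11 g; origin at its centre. At the start in cup_a; may be absent
- bead_a4: white square wooden bead, a 22 mm cube with rounded edges and a cord hole, 11 g; origin at its centre. At the start in cup_a; may be absent
- bead_b1: white square wooden bead, a 22 mm cube with rounded edges and a cord hole, 11 g; origin at its centre. At the start in cup_b
- bead_b2: white square wooden bead, a 22 mm cube with rounded edges and a cord hole, 11 g; origin at its centre. At the start in cup_b
- bead_b3: white square wooden bead, a 22 mm cube with rounded edges and a cord hole, 11 g; origin at its centre. At the start in cup_b; may be absent
- bead_b4: white square wooden bead, a 22 mm cube with rounded edges and a cord hole, 11 g; origin at its centre. At the start in cup_b; may be absent
- bead_s1: white square wooden bead, a 22 mm cube with rounded edges and a cord hole, 11 g; origin at its centre. Lies on the ledge at the start; may be absent
- bead_s2: white square wooden bead, a 22 mm cube with rounded edges and a cord hole, 11 g; origin at its centre. Lies on the ledge at the start; may be absent

How it is judged (in metres and radians):
On the way, in this order (a step that is already met when the one before it is completed fails the run):
1. the lever is turned free while the lid is still shut (value of joint lever above 1.2 rad and value of joint lid below 0.02 m), for 0.2 s.
2. the lid is slid open (value of joint lid above 0.11 m), for 0.2 s.
3. every bead present lies in the chest's compartment (x of bead_a1 in the frame of chest between -0.058 and 0.058 m and y of bead_a1 in the frame of chest between 0.008 and 0.132 m and z of bead_a1 in the frame of chest between 0.006 and 0.09 m and x of bead_a2 in the frame of chest between -0.058 and 0.058 m and y of bead_a2 in the frame of chest between 0.008 and 0.132 m and z of bead_a2 in the frame of chest between 0.006 and 0.09 m and x of bead_a3 in the frame of chest between -0.058 and 0.058 m and y of bead_a3 in the frame of chest between 0.008 and 0.132 m and z of bead_a3 in the frame of chest between 0.006 and 0.09 m and x of bead_a4 in the frame of chest between -0.058 and 0.058 m and y of bead_a4 in the frame of chest between 0.008 and 0.132 m and z of bead_a4 in the frame of chest between 0.006 and 0.09 m and x of bead_b1 in the frame of chest between -0.058 and 0.058 m and y of bead_b1 in the frame of chest between 0.008 and 0.132 m and z of bead_b1 in the frame of chest between 0.006 and 0.09 m and x of bead_b2 in the frame of chest between -0.058 and 0.058 m and y of bead_b2 in the frame of chest between 0.008 and 0.132 m and z of bead_b2 in the frame of chest between 0.006 and 0.09 m and x of bead_b3 in the frame of chest between -0.058 and 0.058 m and y of bead_b3 in the frame of chest between 0.008 and 0.132 m and z of bead_b3 in the frame of chest between 0.006 and 0.09 m and x of bead_b4 in the frame of chest between -0.058 and 0.058 m and y of bead_b4 in the frame of chest between 0.008 and 0.132 m and z of bead_b4 in the frame of chest between 0.006 and 0.09 m and x of bead_s1 in the frame of chest between -0.058 and 0.058 m and y of bead_s1 in the frame of chest between 0.008 and 0.132 m and z of bead_s1 in the frame of chest between 0.006 and 0.09 m and x of bead_s2 in the frame of chest between -0.058 and 0.058 m and y of bead_s2 in the frame of chest between 0.008 and 0.132 m and z of bead_s2 in the frame of chest between 0.006 and 0.09 m), for 0.2 s.
4. the lid is slid shut over the beads (value of joint lid below 0.008 m), for 0.2 s.
5. the lever is turned back to locked (value of joint lever below 0.17 rad and value of joint lid below 0.008 m), for 0.2 s.
At the end, for the whole second after the job is handed in: Every bead present is in the chest's compartment, both cups stand upright (within 7 degrees), at rest and on the mat (centre of the foot on it), the lid is within 8 mm of fully shut and the lever within 10 degrees of locked (all of step 3 and all of step 5 and x of cup_a in the frame of mat between -0.075 and 0.075 m and y of cup_a in the frame of mat between -0.125 and 0.125 m and z of cup_a in the frame of mat between -0.004 and 0.01 m and angle between each of cup_a, cup_b's own z axis and vertical below 0.12 rad and linear speed of each of cup_a, cup_b below 0.02 m/s and x of cup_b in the frame of mat between -0.075 and 0.075 m and y of cup_b in the frame of mat between -0.125 and 0.125 m and z of cup_b in the frame of mat between -0.004 and 0.01 m); the robot touches nothing.
It fails at once if the duck or the jar is moved by more than 25 mm or tipped (distance of any of duck, jar from where it was at the start of the episode above 0.025 m or angle between duck's own z axis and vertical above 0.5 rad or angle between jar's own z axis and vertical above 0.3 rad).
Of bead_a3, bead_a4, bead_b3, bead_b4, bead_s1, bead_s2 only 1 to 6 are there at a start; the rules pass over those that are not, and their reading is None.
At some moment in a run one of cup_a, cup_b may be knocked a few centimetres aside while the robot is not near it.
It also fails if it takes over 210 s, if anything falls off the work surface, if the arm or the gripper's body presses on something with over 40 N, if the wrist force passes 120 N, or if a joint passes its speed limit or range.

## Working session

There is one attempt and no reset: what is moved stays moved. The work goes in short steps, Python scripts to look and compute and a tool call to move; the robot and the scene stay as the last step left them, time stands still between calls to the robot, and variables do not carry over. Pictures are saved under pics/ and viewed, at most 14 in all, crops included, and the job is handed in when it is done.

Besides the shell and the picture viewer there is one more tool, called after ">>>" by a JSON object that holds its "method" and its "body". move_arm: Moves the arm, as the interface text tells. Its arguments: {"type":"object","properties":{"motion":{"type":"array"}},"required":["motion"]}

```bash
ls; mkdir -p pics
cat > h.py <<'E'
import numpy as np, cv2
from plant import ctrl
from scipy.spatial.transform import Rotation as R
def snap(n,f=None):
    s=ctrl.snapshot(n)
    if f: cv2.imwrite('pics/'+f,s['color'])
    return s
def ray(s,u,v):
    K=np.array(s['camera_matrix']);T=np.array(s['cam_to_world'])
    d=np.linalg.inv(K)@[u,v,1]; d=T[:3,:3]@[d[0],-d[1],-d[2]]
    return T[:3,3],d/np.linalg.norm(d)
def onz(s,u,v,z):
    o,d=ray(s,u,v); return o+d*(z-o[2])/d[2]
def tri(s1,p1,s2,p2):
    a,d=ray(s1,*p1);b,e=ray(s2,*p2)
    t=np.linalg.lstsq(np.c_[d,-e],b-a,rcond=None)[0]
    P,Q=a+d*t[0],b+e*t[1]; return (P+Q)/2,np.linalg.norm(P-Q)
def proj(s,p):
    K=np.array(s['camera_matrix']);T=np.array(s['cam_to_world'])
    c=T[:3,:3].T@(np.array(p)-T[:3,3]); c=K@[c[0],-c[1],-c[2]]; return c[:2]/c[2]
def go(p,rpy=None):
    "shift (mm, tool axes) and rotvec (deg) from the present measured pose to p,rpy"
    o=ctrl.get_obs();r0=R.from_euler('xyz',o['orientation'],degrees=True)
    d=r0.inv().apply(np.array(p)-o['tool_pos'])*1e3
    w=np.zeros(3) if rpy is None else (r0.inv()*R.from_euler('xyz',rpy,degrees=True)).as_rotvec(degrees=True)
    return d.round(1),w.round(1)
E
python3 - <<'E'
from h import *
for n in('side','top','wrist'):
    s=snap(n,n+'0.png');print(n,s['camera_matrix'],np.round(s['cam_to_world'],3),list(s.keys()))
print(ctrl.get_obs())
E
```

```text
pics
side [[490.94091459   0.         323.78544351]
 [  0.         490.94091459 192.68886164]
 [  0.           0.           1.        ]] [[ 0.789  0.336 -0.514  0.06 ]
 [-0.614  0.455 -0.645 -0.61 ]
 [ 0.017  0.825  0.566  0.676]
 [ 0.     0.     0.     1.   ]] ['color', 'camera_matrix', 'cam_to_world']
top [[417.59109324   0.         317.64003653]
 [  0.         417.59109324 197.56061916]
 [  0.           0.           1.        ]] [[-0.01   0.994 -0.107  0.504]
 [-1.    -0.012 -0.019  0.057]
 [-0.021  0.107  0.994  1.018]
 [ 0.     0.     0.     1.   ]] ['color', 'camera_matrix', 'cam_to_world']
wrist [[278.43817422   0.         314.90550044]
 [  0.         278.43817422 195.51539205]
 [  0.           0.           1.        ]] [[-0.422  0.875  0.24   0.35 ]
 [-0.907 -0.407 -0.112  0.582]
 [-0.    -0.264  0.964  0.385]
 [ 0.     0.     0.     1.   ]] ['color', 'camera_matrix', 'cam_to_world']
{'clock': 0.15, 'joint_pos': array([ 8.15957826e+01,  2.05820174e+01,  6.47677442e-01, -1.38504273e-02,
       -7.01358076e+01, -1.65081446e+01]), 'qvel': array([ 0.01362708, -0.10586335,  0.24205492,  0.04293483,  0.15035814,
       -0.01221092]), 'tau': array([-1.12675469e-03, -5.83278430e+01,  2.93291938e+01,  7.00132728e+00,
        8.81496817e-03, -1.19814763e-04]), 'tool_pos': array([0.2842018 , 0.61189172, 0.24485432]), 'orientation': array([ 1.79929044e+02, -7.44884773e-03, -2.49170716e+01]), 'force': array([ 0.47346539, -0.32089934,  0.21803117]), 'moment': array([-0.02707715, -0.05223415,  0.00725572]), 'gripper_force': 0.0, 'opening': 0.08785109751624186}
```

View pics/top0.png

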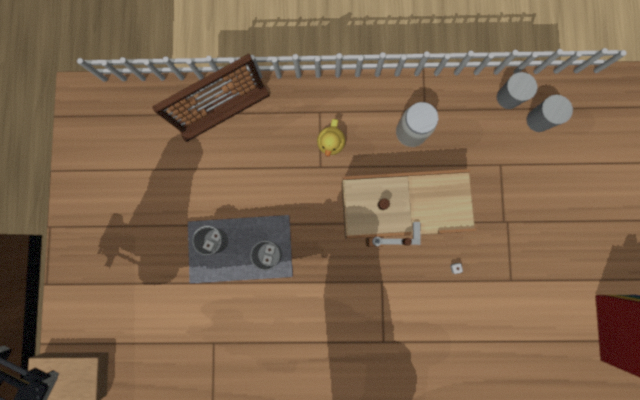

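View pics/side0.png

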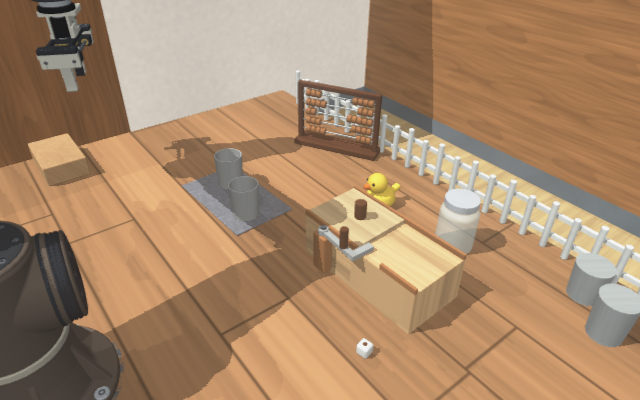

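Top view: chest at about (408,205) with its compartment to the left (+y), knob (384,203), grip (407,240), pivot (370,241), cups at (208,240) and (266,255), one loose bead (457,268), duck (331,140), jar (417,122). The side view shows the same things, with the loose bead at (365,348).

Run:
```python
from h import *
t=cv2.imread('pics/top0.png');s=cv2.imread('pics/side0.png')
a=cv2.resize(t[165:285,340:480],None,fx=4,fy=4,interpolation=2)
b=cv2.resize(t[210:290,180:300],None,fx=3.3,fy=3.3,interpolation=2)
c=cv2.resize(s[180:330,300:475],None,fx=3.2,fy=3.2,interpolation=2)
d=cv2.resize(s[140:235,180:295],None,fx=3.2,fy=3.2,interpolation=2)
cv2.imwrite('pics/c1.png',a);
m=np.zeros((600,800,3),np.uint8);m[:480,:560]=c
q=cv2.resize(d,None,fx=.65,fy=.65);m[480-q.shape[0]:480,560:560+q.shape[1]]=q;
cv2.imwrite('pics/c2.png',m)
```

```text
(no output)
```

View pics/c1.png

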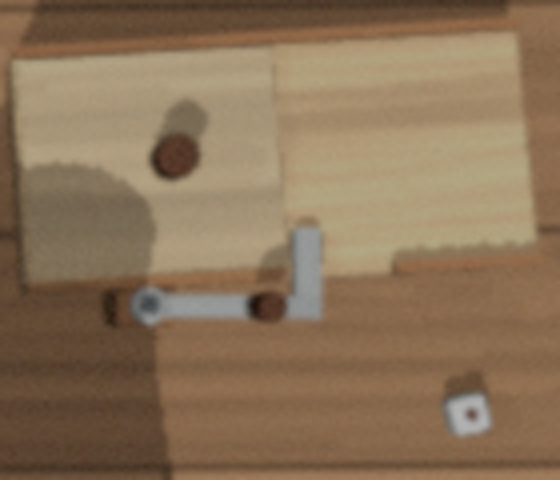

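View pics/c2.png

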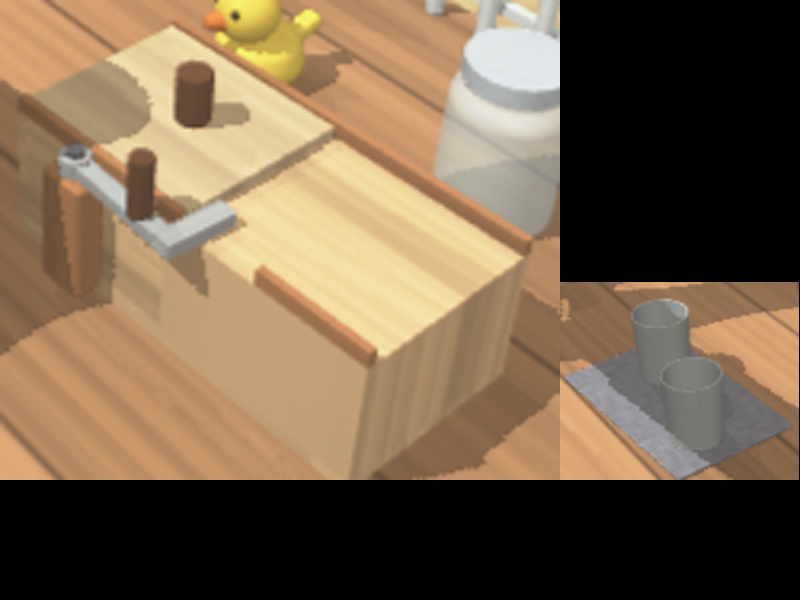

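```bash
cat > m0.py <<'E'
from h import *
T=snap('top');S=snap('side')
ct=lambda x,y:(x/4+340-.4,y/4+165-.4)
cs=lambda x,y:(x/3.2+300-.3,y/3.2+180-.3)
for n,a,b in[('knobtop',(175,155),(195,71)),('griptop',(267,305),(142,156)),('pivot',(149,303),(75,154)),('lidcornerA',(14,62),(174,27)),('endcorner',(518,33),(525,255)),('endcornerL',(534,243),(378,356))]:
    p,e=tri(T,ct(*a),S,cs(*b));print(n,p.round(4),round(e,4))
p,e=tri(T,ct(468,413),S,(365,347));print('bead',p.round(4),e)
t=T['color'];hsv=cv2.cvtColor(t,cv2.COLOR_BGR2HSV)
# mat corners (low saturation, lower area)
m=((hsv[...,1]<70)&(hsv[...,2]<130)).astype(np.uint8);m[:200]=0;m[:,:170]=0;m[:,320:]=0;m[300:]=0
m=cv2.morphologyEx(m,cv2.MORPH_CLOSE,np.ones((15,15)));m=cv2.morphologyEx(m,cv2.MORPH_OPEN,np.ones((15,15)))
c=max(cv2.findContours(m,0,2)[0],key=cv2.contourArea);r=cv2.minAreaRect(c);print('mat',r)
for q in cv2.boxPoints(r): print(onz(T,*q,.004).round(3))
E
python3 m0.py
```

```text
knobtop [ 0.5843 -0.0639  0.14  ] 0.0003
griptop [ 0.5055 -0.1092  0.1427] 0.0007
pivot [ 0.5063 -0.0517  0.1071] 0.0017
lidcornerA [0.6407 0.0182 0.1043] 0.0013
endcorner [ 0.6536 -0.2603  0.0999] 0.0008
endcornerL [ 0.5368 -0.2633  0.0973] 0.0019
bead [ 0.4409 -0.2488  0.0157] 0.000299704491019097
mat ((238.96885681152344, 249.001953125), (62.75255584716797, 103.85984802246094), 86.42366790771484)
[0.559 0.402 0.004]
[0.572 0.148 0.004]
[0.422 0.139 0.004]
[0.408 0.389 0.004]
```

>>> {"method": "move_arm", "body": {"motion": [[[504,561,0],[0,0,110],0],[[504,561,0],[0,0,110],0],[[504,561,0],[0,0,110],0],[[504,561,0],[0,0,110],0],[[504,561,0],[0,0,110],0],[[504,561,0],[0,0,110],0],[[504,561,0],[0,0,110],0],[[504,561,0],[0,0,110],0],[[504,561,0],[0,0,110],0],[[504,561,0],[0,0,110],0]]}}

```text
clock: 1.08
tool_pos: [0.4063, 0.2118, 0.2459]
orientation: [-180.0, 0.0, -96.9]
force: [1.5, 0.6, 0.8]
opening: 0.0877
gripper_force: 0.0
```

```bash
python3 -c "
from h import *
print(go([.5055,-.1092,.20],[180,0,-135]))"
```

```text
(array([ 306.9, -136.8,   45.7]), array([-0. ,  0.1, 38.1]))
```

>>> {"method": "move_arm", "body": {"motion": [[[307,-137,46],[0,0,38],0],[[307,-137,46],[0,0,38],0],[[307,-137,46],[0,0,38],0],[[307,-137,46],[0,0,38],0],[[307,-137,46],[0,0,38],0],[[307,-137,46],[0,0,38],0],[[307,-137,46],[0,0,38],0],[[307,-137,46],[0,0,38],0],[[307,-137,46],[0,0,38],0],[[307,-137,46],[0,0,38],0]]}}

```text
clock: 1.92
tool_pos: [0.5074, -0.1094, 0.1986]
orientation: [179.9, -0.1, -134.8]
force: [0.4, 0.8, -0.4]
opening: 0.0876
gripper_force: 0.0
```

Run:
```python
from h import *
s=snap('wrist','w1.png')
print(go([.5055,-.1092,.13],[180,0,-135]), proj(s,[.5055,-.1092,.144]),proj(s,[.5063,-.0517,.107]),proj(s,[.5843,-.0639,.14]))
```

```text
(array([ 1.9,  0.4, 69. ]), array([ 0. , -0.1,  0.3])) [317.56484225 216.0581199 ] [360.94547582 245.20877647] [288.7198185 312.9169595]
```

View pics/w1.png

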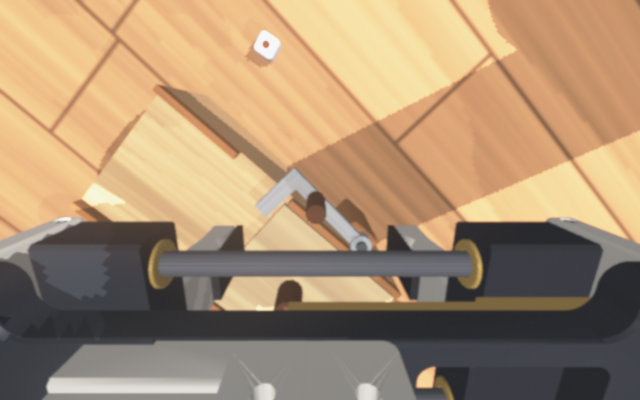

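The wrist view shows the dowel at (316,205), between the jaws and in line with my estimate. The pivot is at (361,244) and the bead at (265,45). Descend and grip.

>>> {"method": "move_arm", "body": {"motion": [[[2,0,35],[0,0,0],0],[[2,0,69],[0,0,0],0],[[2,0,69],[0,0,0],0],[[2,0,69],[0,0,0],1],[[2,0,69],[0,0,0],1],[[2,0,69],[0,0,0],1],[[2,0,69],[0,0,0],1],[[2,0,69],[0,0,0],1],[[2,0,69],[0,0,0],1],[[2,0,69],[0,0,0],1]]}}

```text
clock: 2.8
tool_pos: [0.5063, -0.1082, 0.1311]
orientation: [-180.0, 0.0, -134.5]
force: [-0.5, 0.1, -0.4]
opening: 0.0466
gripper_force: 0.0
```

>>> {"method": "move_arm", "body": {"motion": [[[0,0,0],[0,0,0],1],[[0,0,0],[0,0,0],1],[[0,0,0],[0,0,0],1],[[0,0,0],[0,0,0],1],[[0,0,0],[0,0,0],1],[[0,0,0],[0,0,0],1],[[0,0,0],[0,0,0],1],[[0,0,0],[0,0,0],1]]}}

```text
clock: 3.47
tool_pos: [0.5061, -0.1086, 0.1305]
orientation: [-180.0, -0.0, -134.5]
force: [1.8, -5.3, -1.6]
opening: 0.0153
gripper_force: 30.0
```

>>> {"method": "move_arm", "body": {"motion": [[[9.5,12.5,0],[0,0,0],1],[[15.5,27,0],[0,0,0],1],[[17.5,42.5,0],[0,0,0],1],[[15.5,58,0],[0,0,0],1],[[9.5,72.5,0],[0,0,0],1],[[0,85,0],[0,0,0],1],[[-2,87,0],[0,0,0],1],[[-2,87,0],[0,0,0],1]]}}

```text
clock: 4.13
tool_pos: [0.4439, -0.0529, 0.1304]
orientation: [-179.7, -0.7, -134.3]
force: [20.0, -65.2, -16.4]
opening: 0.0175
gripper_force: 30.0
```

Run:
```python
from h import *
T=snap('top','t2.png')
cv2.imwrite('pics/t2c.png',cv2.resize(T['color'][165:285,340:480],None,fx=4,fy=4,interpolation=2))
print(go([.584,-.064,.2],[180,0,-90]))
```

```text
(array([ -89.2, -107.8,  -70. ]), array([ -0.1,  -0.8, -44.4]))
```

View pics/t2c.png

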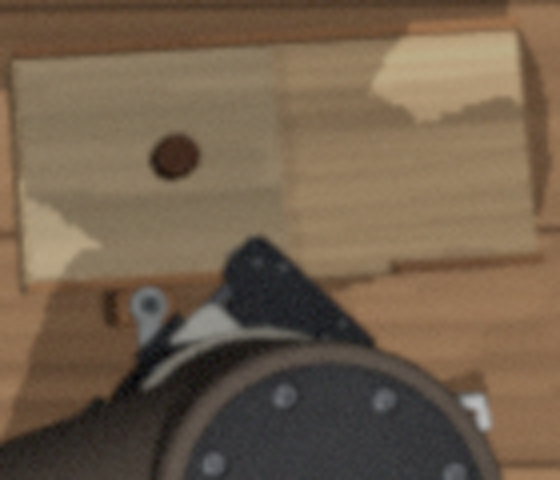

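The lever arm now points straight out along -x. Release, rise, and go to the knob.

>>> {"method": "move_arm", "body": {"motion": [[[0,0,0],[0,0,0],0.5],[[0,0,0],[0,0,0],0.5],[[0,0,0],[0,0,0],0.5],[[0,0,0],[0,0,0],0.5],[[0,0,-35],[0,0,0],0.5],[[0,0,-70],[0,0,0],0.5]]}}

```text
clock: 4.68
tool_pos: [0.4442, -0.0456, 0.2001]
orientation: [179.8, -0.2, -134.5]
force: [1.8, 1.2, 0.9]
opening: 0.0431
gripper_force: 0.0
```

Run:
```python
from h import *
print(go([.584,-.064,.2],[180,0,-180]))
T=snap('top');cv2.imwrite('pics/t3.png',T['color'])
```

```text
(array([ -84.9, -112.6,   -0.6]), array([ 0.1, -0.3, 45.5]))
```

>>> {"method": "move_arm", "body": {"motion": [[[-85,-112.5,0],[0,0,45.5],0.4],[[-85,-112.5,0],[0,0,45.5],0.4],[[-85,-112.5,0],[0,0,45.5],0.4],[[-85,-112.5,0],[0,0,45.5],0.4],[[-85,-112.5,0],[0,0,45.5],0.4],[[-85,-112.5,0],[0,0,45.5],0.4],[[-85,-112.5,0],[0,0,45.5],0.4],[[-85,-112.5,35],[0,0,45.5],0.4],[[-85,-112.5,71],[0,0,45.5],0.4],[[-85,-112.5,71],[0,0,45.5],0.4]]}}

```text
clock: 5.57
tool_pos: [0.5843, -0.0632, 0.1251]
orientation: [180.0, -0.2, 180.0]
force: [0.4, 0.5, 1.1]
opening: 0.0525
gripper_force: 0.0
```

>>> {"method": "move_arm", "body": {"motion": [[[0,0,0],[0,0,0],1],[[0,0,0],[0,0,0],1],[[0,0,0],[0,0,0],1],[[0,0,0],[0,0,0],1],[[0,0,0],[0,0,0],1],[[0,0,0],[0,0,0],1],[[0,0,0],[0,0,0],1]]}}

```text
clock: 6.15
tool_pos: [0.5857, -0.0641, 0.1307]
orientation: [180.0, 0.1, 180.0]
force: [-1.4, 1.0, 6.7]
opening: 0.0233
gripper_force: 30.0
```

>>> {"method": "move_arm", "body": {"motion": [[[-1,-20,0],[0,0,0],1],[[-2,-40,0],[0,0,0],1],[[-2.5,-60,0],[0,0,0],1],[[-3,-80,0],[0,0,0],1],[[-4,-100,0],[0,0,0],1],[[-4.5,-118,0],[0,0,0],1],[[-5,-128,0],[0,0,0],1],[[-5,-130,0],[0,0,0],1],[[-5,-130,0],[0,0,0],1]]}}

```text
clock: 6.9
tool_pos: [0.5917, -0.193, 0.1306]
orientation: [179.9, 0.2, 179.9]
force: [2.1, 7.4, 5.8]
opening: 0.0235
gripper_force: 30.0
```

>>> {"method": "move_arm", "body": {"motion": [[[0,0,0],[0,0,0],1],[[0,0,0],[0,0,0],0.5],[[0,0,0],[0,0,0],0.5],[[0,0,0],[0,0,0],0.5],[[0,0,0],[0,0,0],0.5],[[0,0,-40],[0,0,0],0.5],[[0,0,-80],[0,0,0],0.5],[[0,0,-80],[0,0,0],0.5]]}}

```text
clock: 7.57
tool_pos: [0.5936, -0.1953, 0.2176]
orientation: [-179.8, 0.6, -180.0]
force: [1.7, -0.8, 2.0]
opening: 0.0438
gripper_force: 0.0
```

Run:
```python
from h import *
s=snap('side','s3.png');w=snap('wrist','w3.png')
print(go([.441,-.249,.2],[180,0,180]))
```

```text
(array([150. , -54.8,  11.1]), array([-0. ,  0.2, -0. ]))
```

View pics/s3.png

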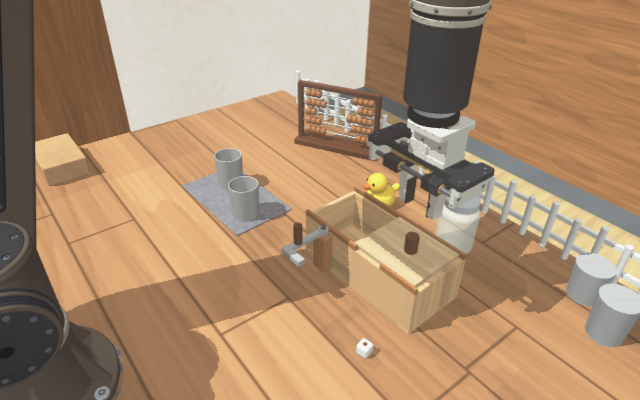

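The side view shows the lid fully open (knob at (411,243)), the lever free at (300,243), and the loose bead still at (365,348). Next is the bead.

>>> {"method": "move_arm", "body": {"motion": [[[150,-55,20],[0,0,0],0.4],[[150,-55,20],[0,0,0],0.4],[[150,-55,20],[0,0,0],0.4],[[150,-55,20],[0,0,0],0.4],[[150,-55,20],[0,0,0],0.4],[[150,-55,20],[0,0,0],0.4]]}}

```text
clock: 8.17
tool_pos: [0.4377, -0.2495, 0.1887]
orientation: [180.0, -0.1, 179.9]
force: [0.8, 0.3, 1.1]
opening: 0.0522
gripper_force: 0.0
```

Run:
```python
from h import *
def bead(s):
    hsv=cv2.cvtColor(s['color'],cv2.COLOR_BGR2HSV)
    m=((hsv[...,1]<60)&(hsv[...,2]>150)).astype(np.uint8)
    out=[]
    for c in cv2.findContours(m,0,2)[0]:
        if 30<cv2.contourArea(c)<2500: out.append(cv2.minAreaRect(c))
    return out
import cv2
class D(dict):pass
S=snap('side');W=snap('wrist','w4.png')
for s,n in((S,'side'),(W,'wrist')):
    e=proj(s,[.441,-.249,.022])
    for r in bead(s):
        if np.hypot(*(np.array(r[0])-e))<25:
            print(n,e,r)
            B=cv2.boxPoints(r);P=np.array([onz(s,*q,.022) for q in B]);print(P.mean(0).round(4),np.degrees(np.arctan2(*(P[1]-P[0])[1::-1])),np.linalg.norm(P[1]-P[0]),np.linalg.norm(P[2]-P[1]))
t={'color':cv2.imread('pics/top0.png')}
T=snap('top')
for r in bead(t):
    if abs(r[0][0]-457)<8 and abs(r[0][1]-268)<8:
        P=np.array([onz(T,*q,.022) for q in cv2.boxPoints(r)]);print(r,P.mean(0).round(4),np.degrees(np.arctan2(*(P[1]-P[0])[1::-1])))
```

```text
side [365.47533229 344.51410653] ((364.25, 347.75), (15.55634880065918, 17.677669525146484), 45.0)
[ 0.4354 -0.2524  0.022 ] 11.191716913597807 0.03350084273823069 0.027285568526795312
wrist [314.92490157 184.81058686] ((315.7647399902344, 184.05885314941406), (21.3431339263916, 20.372989654541016), 75.96376037597656)
[ 0.4403 -0.248   0.022 ] 104.11118535966017 0.022897078820106963 0.024744007888401094
((457.0, 268.5), (9.0, 8.0), 90.0) [ 0.4399 -0.2479  0.022 ] -90.5086173524476
```

View pics/w4.png

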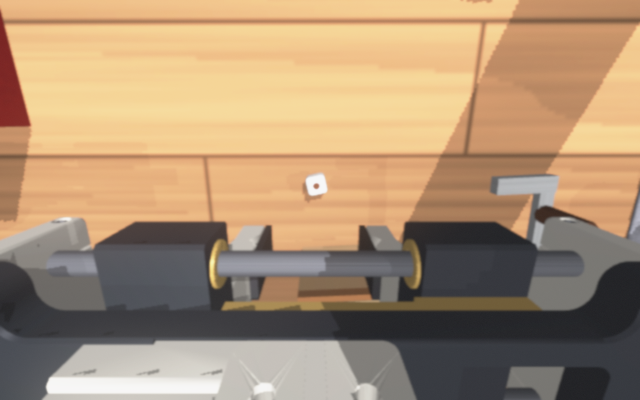

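The wrist view shows the bead at (316,185), turned about 14°. The lever at (540,185) is clear of the jaws.

>>> {"method": "move_arm", "body": {"motion": [[[-2.5,1,40],[0,0,-7],0.4],[[-2.5,1,80],[0,0,-14],0.4],[[-2.5,1,120],[0,0,-14],0.4],[[-2.5,1,150],[0,0,-14],0.4],[[-2.5,1,166],[0,0,-14],0.4],[[-2.5,1,166],[0,0,-14],0.4],[[-2.5,1,166],[0,0,-14],1],[[-2.5,1,166],[0,0,-14],1],[[-2.5,1,166],[0,0,-14],1],[[-2.5,1,166],[0,0,-14],1]]}}

```text
clock: 9.15
tool_pos: [0.4432, -0.2479, 0.0236]
orientation: [-180.0, 0.0, -166.0]
force: [0.2, -0.1, 0.3]
opening: 0.0317
gripper_force: 0.0
```

>>> {"method": "move_arm", "body": {"motion": [[[0,0,0],[0,0,0],1],[[0,0,0],[0,0,0],1],[[0,0,0],[0,0,0],1],[[0,0,-40],[0,0,0],1],[[0,0,-80],[0,0,0],1],[[0,0,-120],[0,0,0],1],[[0,0,-160],[0,0,0],1],[[0,0,-170],[0,0,0],1],[[0,0,-170],[0,0,0],1]]}}

```text
clock: 9.9
tool_pos: [0.4448, -0.2486, 0.198]
orientation: [-179.8, 0.4, -166.0]
force: [0.5, 0.1, -0.1]
opening: 0.0215
gripper_force: 30.0
```

Run:
```python
from h import *
print(go([.587,-.055,.19],[180,0,180]))
snap('top','t5.png')
```

```text
(array([-184.8,  153.5,    8.8]), array([-0.2,  0.4, 14. ]))
```

View pics/t5.png

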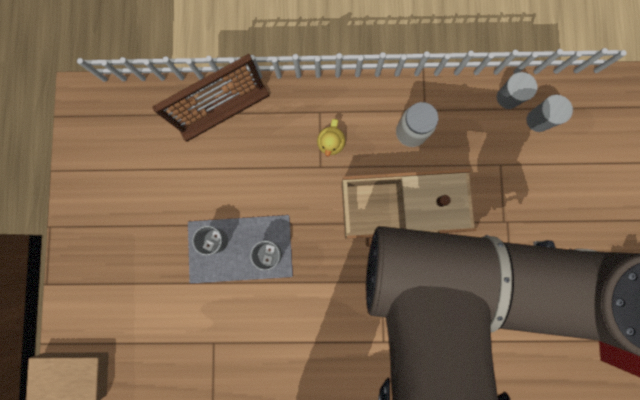

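The bead is held. The open compartment is at about (376,207), and the cups have not moved, at (208,240) and (266,255).

>>> {"method": "move_arm", "body": {"motion": [[[-185,153.5,5],[0,0,14],1],[[-185,153.5,5],[0,0,14],1],[[-185,153.5,5],[0,0,14],1],[[-185,153.5,5],[0,0,14],1],[[-185,153.5,5],[0,0,14],1],[[-185,153.5,5],[0,0,14],1],[[-185,153.5,5],[0,0,14],1],[[-185,153.5,45],[0,0,14],1],[[-185,153.5,87],[0,0,14],1],[[-185,153.5,90],[0,0,14],1]]}}

```text
clock: 10.78
tool_pos: [0.5796, -0.0547, 0.0953]
orientation: [-179.9, -0.7, 179.9]
force: [-2.4, -0.6, -0.9]
opening: 0.0216
gripper_force: 30.0
```

>>> {"method": "move_arm", "body": {"motion": [[[0,0,0],[0,0,0],1],[[0,0,0],[0,0,0],0.5],[[0,0,0],[0,0,0],0.5],[[0,0,0],[0,0,0],0.5],[[0,0,0],[0,0,0],0.5],[[0,0,-40],[0,0,0],0.5],[[0,0,-80],[0,0,0],0.5],[[0,0,-140],[0,0,0],0.5],[[0,0,-140],[0,0,0],0.5]]}}

```text
clock: 11.53
tool_pos: [0.5872, -0.0547, 0.2509]
orientation: [180.0, 0.5, -180.0]
force: [1.1, -0.1, 0.9]
opening: 0.044
gripper_force: 0.0
```

Run:
```python
from h import *
T=snap('top');S=snap('side','s6.png')
# mouth corners in t5 and cups' rims
t=cv2.imread('pics/t5.png')
a=cv2.resize(t[205:285,180:300],None,fx=4,fy=4,interpolation=2)
s=cv2.resize(S['color'][140:235,180:295],None,fx=4,fy=4,interpolation=2)
m=np.zeros((600,800,3),np.uint8);m[:320,:480]=a
b=cv2.resize(t[170:245,335:415],None,fx=4,fy=4,interpolation=2);m[:300,480:]=b
z=cv2.resize(S['color'][140:235,180:295],None,fx=2.8,fy=2.8,interpolation=2);m[325:325+266,:322]=z
w=cv2.resize(S['color'][180:275,300:430],None,fx=2.8,fy=2.8,interpolation=2);m[325:325+266,330:330+364]=w
cv2.imwrite('pics/m6.png',m);print(ctrl.get_obs()['clock'])
```

```text
11.6333
```

View pics/m6.png

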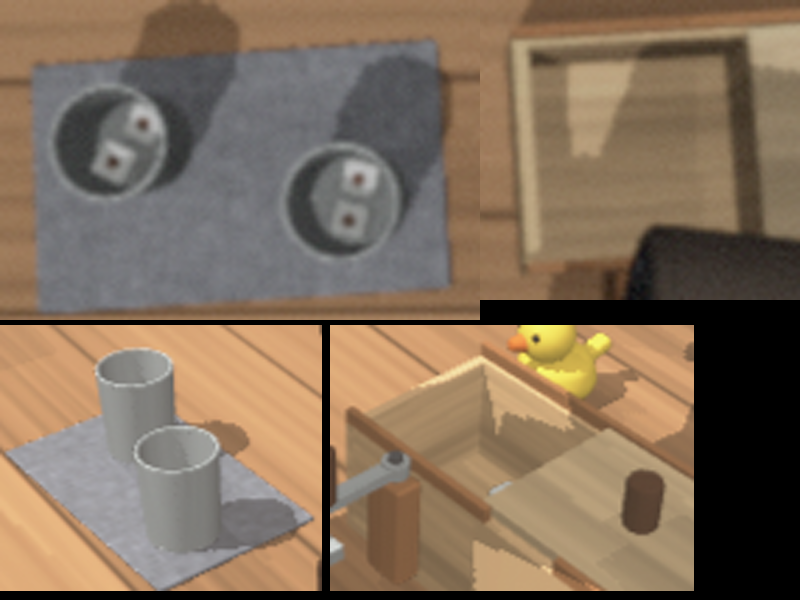

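The mosaic shows two beads in each cup and a white sliver of the loose bead on the chest floor at (500,488). Cup rims are at (110,142) and (344,200) in the 4x top crop. Next I measure the cups and the mouth, and log joint data for a kinematic fit.

```bash
cat >> h.py <<'E'
import json
def log():
    o=ctrl.get_obs();open('log.txt','a').write(json.dumps([list(map(float,o['joint_pos'])),list(map(float,o['tool_pos'])),list(map(float,o['orientation']))])+'\n')
E
python3 - <<'E'
from h import *
log();print(ctrl.get_obs()['joint_pos'].round(2))
T=snap('top');S=snap('side')
for n,a,b in[('cup1',(110,142),(134,365.5)),('cup2',(344,200),(177,448))]:
    p,e=tri(T,(a[0]/4+180-.4,a[1]/4+205-.4),S,(b[0]/2.8+180-.3,(b[1]-325)/2.8+140-.3));print(n,p.round(4),round(e,4))
for q in[(530,48),(738,42),(540,268)]: print(onz(T,(q[0]-480)/4+335-.4,q[1]/4+170-.4,.095).round(4))
# jar, duck
for n,p,z in(('jar',(421,118),.12),('duck',(331,141),.05)):print(n,onz(T,*p,z).round(3))
E
```

```text
[ 1.3720e+01  1.2100e+01 -1.0520e+01  8.0000e-02 -6.6800e+01 -1.0376e+02]
cup1 [0.5106 0.3233 0.0883] 0.0019
cup2 [0.4769 0.1929 0.0869] 0.0028
[0.638  0.0093 0.095 ]
[ 0.6399 -0.1063  0.095 ]
[0.5158 0.0059 0.095 ]
jar [ 0.773 -0.154  0.12 ]
duck [0.742 0.043 0.05 ]
```

```bash
cat >> h.py <<'E'
def Rt(z,y):
    "tool rotation from its z and y directions"
    z=np.array(z,float);z/=np.linalg.norm(z);y=np.array(y,float);y-=z*(y@z);y/=np.linalg.norm(y)
    return R.from_matrix(np.c_[np.cross(y,z),y,z])
def goR(p,Rm):
    log();o=ctrl.get_obs();r0=R.from_euler('xyz',o['orientation'],degrees=True)
    return (r0.inv().apply(np.array(p)-o['tool_pos'])*1e3).round(1),(r0.inv()*Rm).as_rotvec(degrees=True).round(1)
E
python3 -c "
from h import *
print(goR([.477,.05,.23],Rt([0,1,-1],[-1,0,0])))"
```

```text
(array([108.4, 104.3,  14.9]), array([-35.3, -35. , -84.9]))
```

>>> {"method": "move_arm", "body": {"motion": [[[54,52,0],[-35.3,-35,-85],0],[[108,104,15],[-35.3,-35,-85],0],[[108,104,15],[-35.3,-35,-85],0],[[108,104,15],[-35.3,-35,-85],0],[[108,104,15],[-35.3,-35,-85],0],[[108,104,15],[-35.3,-35,-85],0],[[108,104,15],[-35.3,-35,-85],0],[[108,104,15],[-35.3,-35,-85],0],[[108,104,15],[-35.3,-35,-85],0],[[108,104,15],[-35.3,-35,-85],0]]}}

```text
clock: 12.57
tool_pos: [0.4765, 0.0499, 0.2283]
orientation: [170.2, 30.9, -123.3]
force: [0.1, -0.0, 0.4]
opening: 0.0873
gripper_force: 0.0
```

```bash
python3 -c "
from h import *
print(goR([.477,.05,.23],Rt([0,1,-1],[-1,0,0])),ctrl.get_obs()['joint_pos'].round(1))"
```

```text
(array([-1.2, -0.1, -1.3]), array([-11. , -11.4, -27.3])) [  3.    2.5 -18.5 -34.8 -62.9 -19.1]
```

>>> {"method": "move_arm", "body": {"motion": [[[0,0,0],[-11,-11.4,-27.3],0],[[0,0,0],[-11,-11.4,-27.3],0],[[0,0,0],[-11,-11.4,-27.3],0],[[0,0,0],[-11,-11.4,-27.3],0],[[0,0,0],[-11,-11.4,-27.3],0],[[0,0,0],[-11,-11.4,-27.3],0]]}}

```text
clock: 13.07
tool_pos: [0.477, 0.0488, 0.2262]
orientation: [179.5, 45.0, -90.7]
force: [-0.0, -0.3, -0.9]
opening: 0.0875
gripper_force: 0.0
```

Run:
```python
from h import *
T=snap('top','t7.png');S=snap('side')
print(goR([.477,.193,.059],Rt([0,1,-1],[-1,0,0])),ctrl.get_obs()['joint_pos'].round(1))
m=np.zeros((400,640,3),np.uint8);m=np.vstack([T['color'][150:350],S['color'][60:300]]);cv2.imwrite('pics/m7.png',m)
```

```text
(array([ 16.9,   0. , 220.7]), array([-0.1, -0.2, -0.6])) [ -8.1  12.1 -10.7 -45.3 -79.4  21.2]
```

View pics/m7.png

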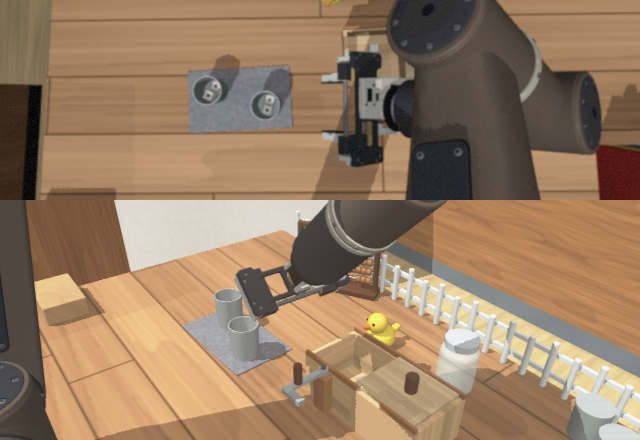

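The tool is tilted 45° toward the cups, with a clear path to the near cup at (265,255) in the top view. Approach and grip.

>>> {"method": "move_arm", "body": {"motion": [[[17,0,40],[0,0,0],0],[[17,0,80],[0,0,0],0],[[17,0,120],[0,0,0],0],[[17,0,155],[0,0,0],0],[[17,0,185],[0,0,0],0],[[17,0,205],[0,0,0],0],[[17,0,218],[0,0,0],0],[[17,0,220],[0,0,0],0],[[17,0,220],[0,0,0],0]]}}

```text
clock: 13.92
tool_pos: [0.477, 0.1931, 0.0607]
orientation: [179.7, 44.8, -90.4]
force: [0.2, 0.3, 0.3]
opening: 0.0877
gripper_force: 0.0
```

Run:
```python
from h import *
T=snap('top');S=snap('side')
m=np.vstack([cv2.resize(T['color'][190:290,180:340],None,fx=3,fy=3),cv2.resize(S['color'][100:230,160:320],None,fx=3,fy=3)[:300]]);cv2.imwrite('pics/m8.png',m)
print(goR([.477,.193,.059],Rt([0,1,-1],[-1,0,0])),ctrl.get_obs()['force'])
```

```text
(array([1.3, 0.9, 2.3]), array([-0.2, -0.1, -0.3])) [ 0.68068963  0.20227593 -1.56905204]
```

View pics/m8.png

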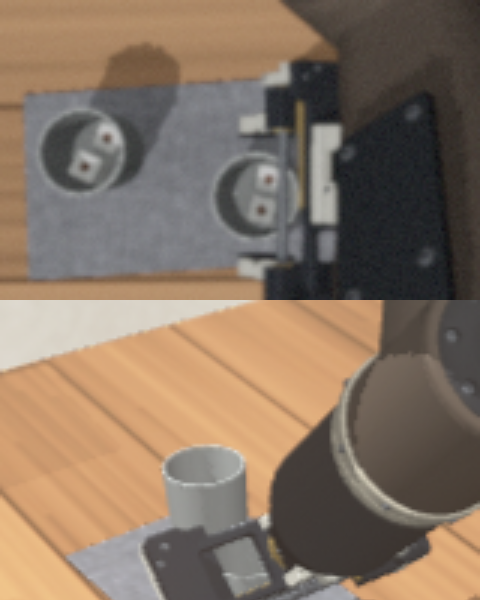

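The picture shows the finger tips straddling the near cup, centred across it. I check the fore-aft alignment numerically.

Run:
```python
from h import *
T=snap('top');S=snap('side')
print(proj(T,[.477,.193,.084]),proj(T,[.477,.2065,.0475]))
for u,v,o in((255,195,'c2'),(84,151,'c1')): print(o,onz(T,u/3+180-.3,v/3+190-.3,.084).round(4))
print('side c1',onz(S,203/3+160-.3,(466-300)/3+100-.3,.084))
```

```text
[265.42807137 255.05776178] [261.892092   254.63858113]
c2 [0.4778 0.1946 0.084 ]
c1 [0.5115 0.3227 0.084 ]
side c1 [0.51079905 0.32748487 0.084     ]
```

Aligned. Grip and lift.

>>> {"method": "move_arm", "body": {"motion": [[[0,0,2],[0,0,0],1],[[0,0,2],[0,0,0],1],[[0,0,2],[0,0,0],1],[[0,0,2],[0,0,0],1],[[0,0,2],[0,0,0],1],[[0,0,2],[0,0,0],1],[[0,0,2],[0,0,0],1]]}}

```text
clock: 14.7
tool_pos: [0.4773, 0.1942, 0.0593]
orientation: [179.8, 44.9, -90.4]
force: [-1.1, -2.1, 2.8]
opening: 0.0644
gripper_force: 29.9
```

>>> {"method": "move_arm", "body": {"motion": [[[-14,0,-14],[0,0,0],1],[[-28,0,-28],[0,0,0],1],[[-50,0,-50],[0,0,0],1],[[-75,0,-75],[0,0,0],1],[[-100,0,-100],[0,0,0],1],[[-125,0,-125],[0,0,0],1],[[-141,0,-141],[0,0,0],1],[[-141,0,-141],[0,0,0],1]]}}

```text
clock: 15.37
tool_pos: [0.4799, 0.1947, 0.2642]
orientation: [-179.5, 44.9, -89.9]
force: [0.6, 0.3, -0.3]
opening: 0.0645
gripper_force: 30.0
```

Run:
```python
from h import *
print(ctrl.get_obs()['joint_pos'].round(1),goR([.583,-.05,.27],Rt([0,1,-1],[-1,0,0])))
```

```text
[  8.6   6.3 -11.8 -47.5 -70.9   7.3] (array([ 169.4, -104.3, -176. ]), array([-0.5, -0.1,  0.1]))
```

Run:
```python
from h import *
print(goR([.575,-.02,.25],Rt([0,1,0],[-1,0,0])))
```

```text
(array([ 162.2,  -96.1, -140.7]), array([ -0.4, -45.1,   0.3]))
```

>>> {"method": "move_arm", "body": {"motion": [[[20,-12,-18],[0,-3,0],1],[[45,-27,-39],[0,-8,0],1],[[70,-41,-60],[0,-14,0],1],[[95,-56,-81],[0,-21,0],1],[[115,-70,-100],[0,-28,0],1],[[135,-83,-119],[0,-35,0],1],[[152,-92,-134],[0,-41,0],1],[[162,-96,-141],[0,-45,0],1],[[162,-96,-141],[0,-45,0],1],[[162,-96,-141],[0,-45,0],1]]}}

```text
clock: 16.2
tool_pos: [0.5731, -0.0212, 0.2408]
orientation: [94.6, 89.5, -175.9]
force: [0.5, 1.0, -0.5]
opening: 0.0644
gripper_force: 30.0
```

Run:
```python
from h import *
print(ctrl.get_obs()['joint_pos'].round(1),goR([.575,-.02,.25],Rt([0,1,0],[-1,0,0])))
T=snap('top');S=snap('side')
cv2.imwrite('pics/m9.png',np.vstack([T['color'][130:330],S['color'][60:300]]))
```

```text
[ -29.1   41.4    7.9  -73.2 -113.5   36.6] (array([-9.2, -1.8,  1.2]), array([-0.5, -0. , -0.5]))
```

View pics/m9.png

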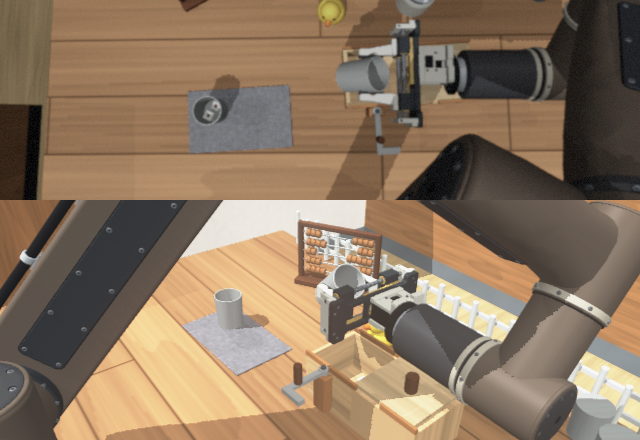

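The cup is held leaning back 45° above the compartment. Roll it to pour.

>>> {"method": "move_arm", "body": {"motion": [[[-9,0,0],[0,0,7],1],[[-9,0,0],[0,0,14],1],[[-9,0,0],[0,0,21],1],[[-9,0,0],[0,0,28],1],[[-9,0,0],[0,0,35],1],[[-9,0,0],[0,0,42],1],[[-9,0,0],[0,0,49],1],[[-9,0,0],[0,0,56],1],[[-9,0,0],[0,0,63],1],[[-9,0,0],[0,0,70],1]]}}

```text
clock: 17.13
tool_pos: [0.5727, -0.0183, 0.2553]
orientation: [90.3, 19.7, 179.9]
force: [-1.0, 0.5, -1.4]
opening: 0.065
gripper_force: 30.0
```

>>> {"method": "move_arm", "body": {"motion": [[[0,0,0],[0,0,7],1],[[0,0,0],[0,0,14],1],[[0,0,0],[0,0,21],1],[[0,0,0],[0,0,28],1],[[0,0,0],[0,0,35],1],[[0,0,0],[0,0,42],1],[[0,0,0],[0,0,49],1],[[0,0,0],[0,0,56],1],[[0,0,0],[0,0,63],1],[[0,0,0],[0,0,70],1]]}}

```text
clock: 17.97
tool_pos: [0.5727, -0.0184, 0.2552]
orientation: [90.5, -50.3, 179.4]
force: [0.0, 1.6, -1.3]
opening: 0.0644
gripper_force: 29.9
```

>>> {"method": "move_arm", "body": {"motion": [[[0,0,0],[0,0,7],1],[[0,0,0],[0,0,14],1],[[0,0,0],[0,0,21],1],[[0,0,0],[0,0,25],1],[[0,0,0],[0,0,25],1],[[0,0,0],[0,0,25],1],[[0,0,0],[0,0,25],1]]}}

```text
clock: 18.55
tool_pos: [0.5727, -0.0192, 0.2542]
orientation: [90.9, -74.9, 178.9]
force: [-0.1, -0.9, -0.6]
opening: 0.0645
gripper_force: 29.9
```

Run:
```python
from h import *
print(ctrl.get_obs()['joint_pos'].round(1),ctrl.get_obs()['tool_pos'])
T=snap('top');S=snap('side')
cv2.imwrite('pics/m10.png',np.hstack([cv2.resize(T['color'][130:280,310:480],None,fx=2.3,fy=2.3,interpolation=2),cv2.resize(S['color'][120:270,270:440],None,fx=2.3,fy=2.3,interpolation=2)]))
```

```text
[ -29.    40.2    8.1  -73.5 -113.9 -129.2] [ 0.57274303 -0.01921667  0.25420148]
```

View pics/m10.png

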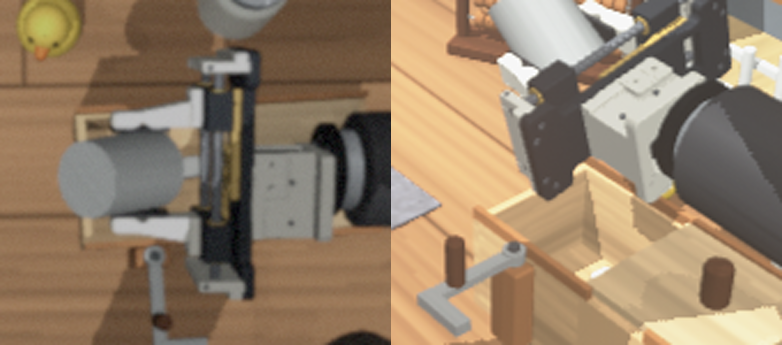

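The cup is fully tipped at the mouth, with a bead visible on the chest floor at (600,270). That was my last picture, so from here I check by numbers. Rolling back.

>>> {"method": "move_arm", "body": {"motion": [[[0,0,0],[0,0,0],1],[[0,0,0],[0,0,-7],1],[[0,0,0],[0,0,-14],1],[[0,0,0],[0,0,-21],1],[[0,0,0],[0,0,-28],1],[[0,0,0],[0,0,-35],1],[[0,0,0],[0,0,-42],1],[[0,0,0],[0,0,-49],1],[[0,0,0],[0,0,-56],1],[[0,0,0],[0,0,-63],1]]}}

```text
clock: 19.48
tool_pos: [0.5729, -0.0202, 0.2527]
orientation: [90.1, -11.8, 179.7]
force: [0.3, 0.5, -0.6]
opening: 0.0644
gripper_force: 29.9
```

>>> {"method": "move_arm", "body": {"motion": [[[0,0,0],[0,0,-7],1],[[0,0,0],[0,0,-14],1],[[0,0,0],[0,0,-21],1],[[0,0,0],[0,0,-28],1],[[0,0,0],[0,0,-35],1],[[0,0,0],[0,0,-42],1],[[0,0,0],[0,0,-49],1],[[0,0,0],[0,0,-56],1],[[0,0,0],[0,0,-63],1],[[0,0,0],[0,0,-70],1]]}}

```text
clock: 20.32
tool_pos: [0.5729, -0.0202, 0.2527]
orientation: [90.2, 58.2, 179.9]
force: [-0.1, 0.7, -0.6]
opening: 0.0647
gripper_force: 30.0
```

>>> {"method": "move_arm", "body": {"motion": [[[0,0,0],[0,0,-7],1],[[0,0,0],[0,0,-14],1],[[0,0,0],[0,0,-21],1],[[0,0,0],[0,0,-28],1],[[0,0,0],[0,0,-32],1],[[0,0,0],[0,0,-32],1]]}}

```text
clock: 20.82
tool_pos: [0.5729, -0.0202, 0.2527]
orientation: [-160.4, 89.9, -70.7]
force: [0.4, -0.3, -1.3]
opening: 0.0647
gripper_force: 30.0
```

```bash
cat >> h.py <<'E'
def whites(s,lo=150,amin=8):
    hsv=cv2.cvtColor(s['color'],cv2.COLOR_BGR2HSV)
    m=((hsv[...,1]<60)&(hsv[...,2]>lo)).astype(np.uint8)
    n,_,st,c=cv2.connectedComponentsWithStats(m)
    return [(c[i].round(1).tolist(),int(st[i,4])) for i in range(1,n) if st[i,4]>=amin]
def cups(T):
    "rim circles on the mat in the top view -> xy at z=.084"
    g=cv2.resize(cv2.cvtColor(T['color'],cv2.COLOR_BGR2GRAY)[205:295,170:310],None,fx=4,fy=4,interpolation=2)
    c=cv2.HoughCircles(cv2.GaussianBlur(g,(5,5),0),cv2.HOUGH_GRADIENT,1,90,param1=80,param2=22,minRadius=50,maxRadius=66)
    return [] if c is None else [(onz(T,x/4+170-.4,y/4+205-.4,.084)[:2].round(4).tolist(),r) for x,y,r in c[0][:4]]
E
python3 - <<'E'
from h import *
T=snap('top');S=snap('side')
print([w for w in whites(T) if 150<w[0][0]<500 and 110<w[0][1]<300])
print('side',[w for w in whites(S) if 170<w[0][0]<480 and 140<w[0][1]<370])
print(cups(T)); cups0={'color':cv2.imread('pics/top0.png'),'camera_matrix':T['camera_matrix'],'cam_to_world':T['cam_to_world']}
print('ref',cups(cups0),[w for w in whites(cups0) if 150<w[0][0]<500 and 150<w[0][1]<300])
print(goR([.478,.1942,.262],Rt([0,1,-1],[-1,0,0])))
E
```

```text
[([422.1, 113.1], 425), ([407.7, 153.5], 95), ([381.2, 178.5], 315), ([436.6, 180.9], 75), ([422.3, 191.4], 10), ([392.6, 201.9], 37), ([432.3, 200.7], 9), ([441.7, 202.0], 11), ([378.5, 227.6], 290), ([216.3, 233.7], 30), ([209.6, 242.5], 15)]
side [([477.1, 147.8], 1431), ([373.1, 142.6], 44), ([447.0, 177.5], 2570), ([358.8, 148.3], 45), ([234.3, 195.8], 3989), ([401.8, 170.2], 13), ([376.1, 179.2], 80), ([333.8, 201.6], 58), ([302.4, 244.3], 386), ([359.8, 237.6], 29), ([425.7, 262.9], 279), ([403.0, 271.3], 327), ([440.2, 274.2], 9), ([433.9, 278.9], 15), ([420.4, 288.4], 12)]
[([0.5112, 0.3266], np.float32(52.0))]
ref [([0.5139, 0.3255], np.float32(56.0))] [([417.0, 229.9], 53), ([390.6, 241.1], 47), ([457.0, 268.4], 64)]
(array([ -9.2,  96. , 213.9]), array([-0.2, 44.9, -0.4]))
```

>>> {"method": "move_arm", "body": {"motion": [[[0,10,20],[0,4,0],1],[[-1,23,50],[0,10,0],1],[[-3,37,82],[0,17,0],1],[[-4,50,113],[0,24,0],1],[[-5,64,143],[0,31,0],1],[[-7,78,172],[0,37,0],1],[[-8,88,197],[0,42,0],1],[[-9,96,214],[0,45,0],1],[[-9,96,214],[0,45,0],1],[[-9,96,214],[0,45,0],1]]}}

```text
clock: 21.75
tool_pos: [0.4765, 0.1965, 0.2633]
orientation: [179.9, 44.9, -90.2]
force: [-0.1, -0.4, -2.1]
opening: 0.0647
gripper_force: 30.0
```

Run:
```python
from h import *
print(goR([.478,.1942,.0605],Rt([0,1,-1],[-1,0,0])))
T=snap('top');S=snap('side')
print('top',[w for w in whites(T) if 180<w[0][0]<300 and 210<w[0][1]<300])
import itertools
# chest region in both views
print('chest top',[w for w in whites(T,130) if 343<w[0][0]<405 and 175<w[0][1]<237],'side',[w for w in whites(S,130) if 320<w[0][0]<400 and 190<w[0][1]<270])
```

```text
(array([144.8,  -1.8, 142. ]), array([-0. , -0.1, -0.1]))
top [([206.8, 241.3], 9)]
chest top [([373.7, 197.1], 82), ([392.6, 201.8], 84), ([380.0, 210.5], 14)] side [([360.1, 237.9], 17)]
```

>>> {"method": "move_arm", "body": {"motion": [[[25,-2,25],[0,0,0],1],[[50,-2,50],[0,0,0],1],[[75,-2,75],[0,0,0],1],[[100,-2,100],[0,0,0],1],[[120,-2,120],[0,0,0],1],[[132,-2,132],[0,0,0],1],[[140,-2,138],[0,0,0],1],[[144,-2,142],[0,0,0],1],[[144,-2,142],[0,0,0],1],[[144,-2,142],[0,0,0],1]]}}

```text
clock: 22.68
tool_pos: [0.4803, 0.1912, 0.0594]
orientation: [179.7, 44.9, -90.6]
force: [-0.2, -0.5, -0.2]
opening: 0.0646
gripper_force: 30.0
```

>>> {"method": "move_arm", "body": {"motion": [[[0,0,0],[0,0,0],0.9],[[0,0,0],[0,0,0],0],[[0,0,0],[0,0,0],0],[[0,0,0],[0,0,0],0],[[0,0,0],[0,0,0],0],[[0,0,-20],[0,0,0],0],[[0,0,-50],[0,0,0],0],[[0,0,-90],[0,0,0],0],[[0,0,-130],[0,0,0],0],[[0,0,-170],[0,0,0],0]]}}

```text
clock: 23.52
tool_pos: [0.4785, 0.0716, 0.1814]
orientation: [179.7, 44.8, -90.4]
force: [1.3, -0.1, -0.3]
opening: 0.0876
gripper_force: 0.0
```

Run:
```python
from h import *
T=snap('top');S=snap('side')
print(cups(T),ctrl.get_obs()['force'].round(1))
print('top',[w for w in whites(T,130) if 180<w[0][0]<300 and 210<w[0][1]<300])
# rim of cup2 in side: dump grey mask box around cup
for s,p in((T,[.478,.194,.084]),(S,[.478,.194,.084]),(T,[.511,.3245,.084])):
    u,v=proj(s,p).round().astype(int);g=cv2.cvtColor(s['color'],cv2.COLOR_BGR2GRAY)[v-18:v+19:2,u-22:u+23:2];print(u,v);print('\n'.join(' '.join('%3d'%x for x in r) for r in g))
```

```text
[([0.5111, 0.3232], np.float32(55.5)), ([0.481, 0.1924], np.float32(59.5))] [ 0.6  1.5 -0.9]
top [([286.3, 215.9], 13), ([255.9, 223.4], 341), ([228.5, 261.6], 2605), ([254.3, 231.4], 15), ([239.4, 235.9], 14), ([251.9, 239.6], 9), ([208.0, 244.5], 68), ([275.9, 246.1], 35), ([288.0, 251.0], 8)]
265 255
125 126 124 119 121 121 116 122 122 120 114  90  88  91  93  94  90  89  94 100  93  94  92
124 119 123 127 124 127 121 125 126 130 128 129 124 121 107  96  98  97  95  99  94  95  92
123 120 119 127 124 124 120 133 147 127 115 104 109 124 130 135 104  90  92  90  88  92  85
126 121 123 127 126 128 135 134  95  81  78 107 121 124 124 134 147 104  87  86  84  88  88
123 121 121 126 125 131 134  80  64  72 112 123 125 126 124 123 124 140  82  85  84  86  89
126 123 121 125 128 143  87  63  63 107 126 123 124 123 125 121 124 138 128  72  86  84  99
129 121 125 124 132 122  71  62  77 121 123 122 122 123 120 121 124 128 144  81  86  99 123
126 130 128 124 138 110  64  65  97 126 122 122 124 125 125 126 122 122 140  88  75 109 125
129 123 124 126 135  94  67  70 102 124 125 122 122 123 127
[... 3764 characters left out ...]
  93 147 108 142 170 140 105 103 127  94  60  59  89 125
132 132 133 126 144  93  70  68  70 133 152 102 120 152 112 101 111 138  68  57  65 110 125
131 131 127 126 130 128  74  69  69  96 133 147 155 135 103 101 138 101  68  63  94 122 121
136 133 130 129 127 144 124  73  67  69  70  95 130 109 110 134 128  74  82  99 124 125 129
136 136 129 128 131 133 144 132  95  71  67  71  74 102 141 130  97 108 121 123 120 129 126
127 123 130 133 132 128 129 131 143 156 139 138 153 138 132 126 135 135 132 134 131 133 129
129 129 130 129 128 129 122 124 128 128 130 132 129 127 128 129 132 128 131 130 130 130 127
138 134 132 125 122 128 128 128 124 124 127 131 131 130 132 134 132 130 129 131 131 126 129
```

Cup 2 stands upright and empty at (0.480, 0.193). On to cup 1 at (0.511, 0.324).

Run:
```python
from h import *
print(goR([.511,.324,.0595],Rt([0,1,-1],[-1,0,0])))
```

```text
(array([-93.5, -27.2, 268.2]), array([-0.5, -0.3, -0.1]))
```

>>> {"method": "move_arm", "body": {"motion": [[[-35,-12,0],[0,0,0],0],[[-70,-25,10],[0,0,0],0],[[-93.5,-32.5,35],[0,0,0],0],[[-93.5,-32.5,70],[0,0,0],0],[[-93.5,-32.5,110],[0,0,0],0],[[-93.5,-32.5,150],[0,0,0],0],[[-93.5,-32.5,190],[0,0,0],0],[[-93.5,-32.5,190],[0,0,0],0],[[-93.5,-32.5,190],[0,0,0],0]]}}

```text
clock: 24.37
tool_pos: [0.5106, 0.2741, 0.1089]
orientation: [179.4, 44.8, -90.6]
force: [-0.0, -0.5, 0.3]
opening: 0.0876
gripper_force: 0.0
```

Run:
```python
from h import *
T=snap('top');print(cups(T));c=[q for q,r in cups(T) if q[1]>.27]
print(goR([.511,.324,.0595],Rt([0,1,-1],[-1,0,0])),ctrl.get_obs()['joint_pos'].round(1))
```

```text
[]
(array([-0.2,  0.7, 71.8]), array([ 0. , -0.2, -0.3])) [ 14.6  20.8 -14.6 -55.1 -56.3  18. ]
```

>>> {"method": "move_arm", "body": {"motion": [[[0,0.5,30],[0,0,0],0],[[0,0.5,50],[0,0,0],0],[[0,0.5,65],[0,0,0],0],[[0,0.5,71],[0,0,0],0],[[0,0.5,71],[0,0,0],0]]}}

```text
clock: 24.83
tool_pos: [0.512, 0.3229, 0.0605]
orientation: [179.7, 44.9, -90.5]
force: [0.4, -0.8, 0.1]
opening: 0.0876
gripper_force: 0.0
```

Run:
```python
from h import *
T=snap('top')
print(ctrl.get_obs()['force'].round(1),ctrl.get_obs()['tool_pos'].round(4),[w for w in whites(T,150) if 190<w[0][0]<230 and 220<w[0][1]<260])
g=cv2.cvtColor(T['color'],cv2.COLOR_BGR2GRAY);g0=cv2.cvtColor(cv2.imread('pics/top0.png'),cv2.COLOR_BGR2GRAY)
# left part of the cup must be unchanged
print(np.abs(g[225:258,188:206].astype(int)-g0[225:258,188:206]).mean())
```

```text
[-0.5  0.1  1. ] [0.5123 0.3225 0.0612] []
29.40740740740741
```

Run:
```python
from h import *
T=snap('top');g=cv2.cvtColor(T['color'],cv2.COLOR_BGR2GRAY)
print('\n'.join(' '.join('%3d'%x for x in r) for r in g[216:272:2,180:240:2]))
print([w for w in whites(T,90) if 185<w[0][0]<235 and 215<w[0][1]<285])
```

```text
142 143 143 142 142 115  74  75  73  77  77  77  78  77  77  72  64  62  59  55  62  66  69  67  64  62  59  56  57  51
144 142 143 140 141 121  72  75  74  75  75  76  72  74  77  68  58  58  57  59  57  62  70  68  67  66  64  61  59  54
141 143 142 144 134 105  73  75  77  75  76  76  78  74  66  46  45  58  57  60  59  59  66  71  64  66  67  63  57  55
143 144 146 143 129 112  76  78  74  76  77  74  72  56  47  32  33  57  51  57  49  61  70  69  70  67  67  63  59  54
126 122 120 120 125 121  82  74  73  77  75  72  53  45  44  25  25  54  51  53  53  55  65  70  69  68  66  65  59  56
112 113 115 113 125 125  81  72  73  81  76  60  56  73  51  35  24  51  50  52  50  49  67  68  68  64  65  60  56  54
133 134 137 135 128 128  86  74  73  74  60  42  58  89  55  38  28  44  47  50  53  53  69  69  72  67  64  65  60  53
137 138 137 134 131 127  89  70  73  62  43  39  56  66  40  29  17  43  50  50  50  50  60  72  69  66  67  63  58  52
140 140 139 138 135 131  84  68  57  41  43  41  39  40  41  34  32  43  45  53  51  56  68  71  68  64  64  65  59  58
136 139 138 139 133 
[... 1582 characters left out ...]
6  35  43  37  39  36  39  25  42  44  47  45  58  65  69  70  69  68  65  61
134 131 132  86  40  36  40  38  37  41  42  38  38  43  40  36  41  28  42  47  51  51  61  71  69  67  68  65  65  64
130 128 128  84  38  37  41  40  36  39  39  42  41  35  43  39  35  26  44  48  46  52  55  69  69  66  67  67  67  59
139 137 139  86  35  34  43  38  40  43  36  40  37  39  42  42  40  26  33  49  45  53  59  67  70  68  70  68  68  64
144 143 141  90  41  39  38  39  41  36  36  41  36  43  37  42  38  26  37  48  51  51  55  67  65  69  70  66  64  61
138 139 139  90  42  38  40  42  39  39  43  41  37  43  42  39  41  27  34  47  52  50  57  67  68  67  65  65  68  67
[([189.6, 229.9], 74)]
```

The forearm hides the cup from above, so I check it in the side view against the earlier picture.

Run:
```python
from h import *
S=snap('side');g=cv2.cvtColor(S['color'],cv2.COLOR_BGR2GRAY);g0=cv2.cvtColor(cv2.imread('pics/s6.png'),cv2.COLOR_BGR2GRAY)
d=cv2.absdiff(g,g0)
print(proj(S,[.512,.3235,.084]))
for q in(g0,g,): print('\n'.join(' '.join('%3d'%x for x in r) for r in q[144:176:2,204:250:2]));print()
```

```text
[228.63087117 155.56218707]
138 164 170 171 170 167 161 168 175 175 175 175 176 181 185 183 177 174 175 181 180 175 174
156 134 161 169 171 171 168 164 166 175 176 175 175 176 179 185 183 179 175 175 180 181 176
171 162 132 160 169 171 171 171 165 164 184 188 182 197 202 182 184 185 181 175 175 180 182
172 171 165 133 155 170 172 184 155 142 134 135 138 142 151 160 165 213 185 182 176 175 178
172 171 171 167 138 149 174 126 127 132 133 134 133 143 150 156 160 158 206 185 184 179 175
171 172 171 170 167 179 113 121 127 131 133 134 133 141 150 156 160 160 182 176 184 185 181
166 171 172 171 171 178 109 119 126 130 131 134 133 138 149 155 159 160 172 166 180 184 185
163 165 170 172 171 161 131 118 125 130 131 135 133 132 149 154 159 170 118 164 178 178 182
166 162 163 169 172 161 165 181 144 130 131 134 134 130 157 171 139 119 112 160 178 178 177
171 166 161 162 167 166 150 152 140 148 148 139 141 140 129 127 125 119 113 158 175 176 179
164 171 167 161 162 167 150 151 149 145 141 134 126 127 127 128 124 119 113 139 170 175 176
165 162 170 167 161 161 150 152 149 146 140 136 128 128 128 
[... 1172 characters left out ...]
 132 133 136 135 132 156  70  79 180 201 203 130 115 138
 81  81  80  80  80  80  73  73  86 150 151 137 142 142 117  80  79 137 187  97  87  58  91
 81  80  80  80  80  80  77  72  73 138 142 119  93  82  80  74  62  74  99 104 110 116  91
 81  81  80  80  80  79  80  73  74  83  87  80  78  65  66 111 100  98 112  99  91 108 160
 79  81  80  80  80  80  79  80  80  81  67  59 111 102  99 115 108  93  94 133 167 169 170
 72  87  73  80  80  80  80  80  62  65  86 106 111 107  88  85 112 116 115 129 177 177 171
 93  85  78  78  81  80  80  76  72  72  72  93  87 103 123 130 126 122 115 133 171 177 177
152  76  81  90 134  78  80  80  72  72  72  92 129 130 129 129 127 122 115 123 160 151 176
```

Cup 1's rim is where it was. Grip and lift.

>>> {"method": "move_arm", "body": {"motion": [[[0,0,1],[0,0,0],1],[[0,0,1],[0,0,0],1],[[0,0,1],[0,0,0],1],[[0,0,1],[0,0,0],1],[[0,0,1],[0,0,0],1],[[0,0,1],[0,0,0],1],[[0,0,1],[0,0,0],1]]}}

```text
clock: 25.57
tool_pos: [0.5121, 0.3235, 0.0605]
orientation: [179.8, 44.9, -90.4]
force: [-1.2, -2.1, 6.2]
opening: 0.0643
gripper_force: 29.9
```

>>> {"method": "move_arm", "body": {"motion": [[[-14,0,-14],[0,0,0],1],[[-28,0,-28],[0,0,0],1],[[-50,0,-50],[0,0,0],1],[[-75,0,-75],[0,0,0],1],[[-100,0,-100],[0,0,0],1],[[-125,0,-125],[0,0,0],1],[[-141,0,-141],[0,0,0],1],[[-141,0,-141],[0,0,0],1]]}}

```text
clock: 26.23
tool_pos: [0.5144, 0.3245, 0.2658]
orientation: [-179.5, 45.0, -89.9]
force: [0.1, 0.8, -1.1]
opening: 0.0643
gripper_force: 30.0
```

Run:
```python
from h import *
print(goR([.573,-.02,.254],Rt([0,1,0],[-1,0,0])))
```

```text
(array([ 251.9,  -60.2, -234.9]), array([ -0.4, -45. ,   0.2]))
```

>>> {"method": "move_arm", "body": {"motion": [[[10,-2,-9],[0,-2,0],1],[[30,-7,-28],[0,-5,0],1],[[55,-13,-51],[0,-10,0],1],[[83,-20,-77],[0,-15,0],1],[[111,-27,-103],[0,-20,0],1],[[139,-33,-130],[0,-25,0],1],[[167,-40,-156],[0,-30,0],1],[[195,-47,-182],[0,-35,0],1],[[220,-53,-205],[0,-39,0],1],[[240,-57,-224],[0,-43,0],1]]}}

```text
clock: 27.07
tool_pos: [0.5683, -0.0079, 0.2467]
orientation: [172.1, 88.1, -98.3]
force: [1.6, 0.6, -1.2]
opening: 0.0641
gripper_force: 30.0
```

Run:
```python
from h import *
print(goR([.573,-.02,.254],Rt([0,1,0],[-1,0,0])),ctrl.get_obs()['joint_pos'].round(1))
```

```text
(array([ -6.9,  -4.8, -12.3]), array([-0.5, -1.9, -0.3])) [ -28.1   39.4    6.5  -72.5 -111.8   36.5]
```

>>> {"method": "move_arm", "body": {"motion": [[[-7,-4,-9],[0,0,0],1],[[-7,-4,-9],[0,0,0],1],[[-7,-4,-9],[0,0,7],1],[[-7,-4,-9],[0,0,14],1],[[-7,-4,-9],[0,0,21],1],[[-7,-4,-9],[0,0,28],1],[[-7,-4,-9],[0,0,35],1],[[-7,-4,-9],[0,0,42],1],[[-7,-4,-9],[0,0,49],1],[[-7,-4,-9],[0,0,56],1]]}}

```text
clock: 27.9
tool_pos: [0.5719, -0.0115, 0.257]
orientation: [92.7, 33.6, -178.8]
force: [0.0, -0.6, -1.1]
opening: 0.064
gripper_force: 30.0
```

>>> {"method": "move_arm", "body": {"motion": [[[0,0,0],[0,0,7],1],[[0,0,0],[0,0,14],1],[[0,0,0],[0,0,21],1],[[0,0,0],[0,0,28],1],[[0,0,0],[0,0,35],1],[[0,0,0],[0,0,42],1],[[0,0,0],[0,0,49],1],[[0,0,0],[0,0,56],1],[[0,0,0],[0,0,63],1],[[0,0,0],[0,0,70],1]]}}

```text
clock: 28.73
tool_pos: [0.5719, -0.0115, 0.257]
orientation: [92.8, -36.4, 178.1]
force: [0.2, -0.2, -2.2]
opening: 0.0639
gripper_force: 29.9
```

>>> {"method": "move_arm", "body": {"motion": [[[0,0,0],[0,0,7],1],[[0,0,0],[0,0,14],1],[[0,0,0],[0,0,21],1],[[0,0,0],[0,0,28],1],[[0,0,0],[0,0,35],1],[[0,0,0],[0,0,39],1],[[0,0,0],[0,0,39],1],[[0,0,0],[0,0,39],1],[[0,0,0],[0,0,39],1],[[0,0,0],[0,0,39],1]]}}

```text
clock: 29.57
tool_pos: [0.5719, -0.0127, 0.2564]
orientation: [98.3, -74.9, 171.7]
force: [0.2, 0.4, -0.8]
opening: 0.0642
gripper_force: 29.9
```

>>> {"method": "move_arm", "body": {"motion": [[[0,0,0],[0,0,-7],1],[[0,0,0],[0,0,-14],1],[[0,0,0],[0,0,-21],1],[[0,0,0],[0,0,-28],1],[[0,0,0],[0,0,-35],1],[[0,0,0],[0,0,-42],1],[[0,0,0],[0,0,-49],1],[[0,0,0],[0,0,-56],1],[[0,0,0],[0,0,-63],1],[[0,0,0],[0,0,-70],1]]}}

```text
clock: 30.4
tool_pos: [0.5719, -0.0131, 0.2561]
orientation: [92.1, -4.7, 179.5]
force: [1.1, 0.4, -1.5]
opening: 0.0642
gripper_force: 30.0
```

>>> {"method": "move_arm", "body": {"motion": [[[0,0,0],[0,0,-7],1],[[0,0,0],[0,0,-14],1],[[0,0,0],[0,0,-21],1],[[0,0,0],[0,0,-28],1],[[0,0,0],[0,0,-35],1],[[0,0,0],[0,0,-42],1],[[0,0,0],[0,0,-49],1],[[0,0,0],[0,0,-56],1],[[0,0,0],[0,0,-63],1],[[0,0,0],[0,0,-70],1]]}}

```text
clock: 31.23
tool_pos: [0.5719, -0.0132, 0.2561]
orientation: [95.1, 65.2, -175.7]
force: [0.6, -0.2, -1.0]
opening: 0.064
gripper_force: 30.0
```

>>> {"method": "move_arm", "body": {"motion": [[[0,0,0],[0,0,-7],1],[[0,0,0],[0,0,-14],1],[[0,0,0],[0,0,-21],1],[[0,0,0],[0,0,-25],1],[[0,0,0],[0,0,-25],1],[[0,0,0],[0,0,-25],1]]}}

```text
clock: 31.73
tool_pos: [0.5719, -0.0132, 0.2561]
orientation: [173.0, 87.9, -97.3]
force: [-0.9, -0.0, -0.7]
opening: 0.0641
gripper_force: 30.0
```

Run:
```python
from h import *
print(goR([.512,.3235,.262],Rt([0,1,-1],[-1,0,0])),ctrl.get_obs()['joint_pos'].round(1))
T=snap('top');print(cups(T))
```

```text
(array([-18.1,  61.7, 335.9]), array([-0.2, 42.9, -0.4])) [ -28.3   38.9    7.5  -72.6 -112.4   35.1]
[([0.4799, 0.1918], np.float32(52.9))]
```

>>> {"method": "move_arm", "body": {"motion": [[[0,2,12],[0,2,0],1],[[-1,6,35],[0,4,0],1],[[-3,13,70],[0,9,0],1],[[-5,20,108],[0,14,0],1],[[-8,27,146],[0,19,0],1],[[-10,34,184],[0,24,0],1],[[-12,41,222],[0,29,0],1],[[-14,48,260],[0,34,0],1],[[-16,55,298],[0,39,0],1],[[-18,60,325],[0,43,0],1]]}}

```text
clock: 32.62
tool_pos: [0.513, 0.3155, 0.2648]
orientation: [-180.0, 44.8, -90.4]
force: [0.5, -0.4, -2.7]
opening: 0.0639
gripper_force: 30.0
```

Run:
```python
from h import *
print(goR([.512,.3235,.0615],Rt([0,1,-1],[-1,0,0])))
T=snap('top')
print('chest top',[w for w in whites(T,130) if 343<w[0][0]<405 and 175<w[0][1]<237])
print('elsewhere',[w for w in whites(T,150) if w[0][1]>100 and 100<w[0][0]<600])
```

```text
(array([137.7,   1. , 149.8]), array([-0.3, -0.2, -0.3]))
chest top [([379.7, 200.3], 125), ([393.5, 200.8], 83), ([393.7, 212.7], 81), ([394.1, 225.8], 83)]
elsewhere [([557.5, 108.9], 694), ([421.4, 119.5], 907), ([182.1, 185.5], 54), ([374.0, 195.3], 40), ([247.9, 238.3], 247), ([393.6, 200.4], 58), ([382.7, 202.9], 55), ([393.9, 212.5], 55), ([394.5, 225.7], 59)]
```

>>> {"method": "move_arm", "body": {"motion": [[[25,1,27],[0,0,0],1],[[50,1,55],[0,0,0],1],[[75,1,82],[0,0,0],1],[[95,1,107],[0,0,0],1],[[115,1,127],[0,0,0],1],[[127,1,140],[0,0,0],1],[[134,1,146],[0,0,0],1],[[137,1,149],[0,0,0],1],[[137,1,149],[0,0,0],1],[[137,1,149],[0,0,0],1]]}}

```text
clock: 33.5
tool_pos: [0.5126, 0.3204, 0.0608]
orientation: [179.8, 44.9, -90.5]
force: [0.1, 0.3, -1.1]
opening: 0.0643
gripper_force: 30.0
```

>>> {"method": "move_arm", "body": {"motion": [[[0,0,0],[0,0,0],0.9],[[0,0,0],[0,0,0],0],[[0,0,0],[0,0,0],0],[[0,0,0],[0,0,0],0],[[0,0,0],[0,0,0],0],[[0,0,-20],[0,0,0],0],[[0,0,-50],[0,0,0],0],[[0,0,-90],[0,0,0],0],[[0,0,-130],[0,0,0],0],[[0,0,-170],[0,0,0],0]]}}

```text
clock: 34.33
tool_pos: [0.5112, 0.1995, 0.1816]
orientation: [179.7, 44.8, -90.5]
force: [1.3, 0.3, 0.1]
opening: 0.0873
gripper_force: 0.0
```

Run:
```python
from h import *
log();o=ctrl.get_obs();print(o['joint_pos'].round(1),o['tool_pos'].round(3))
print(goR([.5,.05,.30],R.from_euler('xyz',[180,0,-90],degrees=True)))
```

```text
[  7.9  14.9 -12.5 -50.1 -65.6  14.9] [0.511 0.2   0.182]
(array([  22.6,   10.9, -189.4]), array([ 0.1, 44.8, -0.3]))
```

>>> {"method": "move_arm", "body": {"motion": [[[3,1,-30],[0,6,0],0.4],[[6,3,-65],[0,13,0],0.4],[[10,5,-100],[0,20,0],0.4],[[15,7,-135],[0,27,0],0.4],[[20,9,-165],[0,34,0],0.4],[[22,11,-185],[0,41,0],0.4],[[22,11,-189],[0,45,0],0.4],[[22,11,-189],[0,45,0],0.4]]}}

```text
clock: 35.0
tool_pos: [0.5003, 0.0526, 0.3002]
orientation: [180.0, -0.3, -90.1]
force: [-0.1, 1.0, -0.2]
opening: 0.0527
gripper_force: 0.0
```

Run:
```python
from h import *
T=snap('top','t20.png');S=snap('side','s20.png')
print(cups(T));print('all',[w for w in whites(T,130,20) if 100<w[0][1]<330 and 320<w[0][0]<480])
for w in whites(T,130):
    if 343<w[0][0]<405 and 175<w[0][1]<237: print(w,onz(T,*w[0],.03).round(4))
print(goR([.591,-.1945,.20],R.from_euler('xyz',[180,0,-90],degrees=True)))
# knob: dark reddish blob
hsv=cv2.cvtColor(T['color'],cv2.COLOR_BGR2HSV);m=((hsv[...,2]<90)&(hsv[...,1]>80)).astype(np.uint8)
n,_,st,c=cv2.connectedComponentsWithStats(m)
for i in range(1,n):
    if 25<st[i,4]<400 and 340<c[i][0]<480 and 170<c[i][1]<290: print(c[i].round(1),st[i,4],onz(T,*c[i],.138).round(4))
for (p,s) in (((.48,.192,.084),T),((.512,.322,.084),T)):
    u,v=proj(s,p).round().astype(int);g=cv2.cvtColor(s['color'],cv2.COLOR_BGR2GRAY)[v-16:v+17:3,u-16:u+17:3];print('\n'.join(' '.join('%3d'%x for x in r) for r in g))
```

```text
[([0.5547, 0.3172], np.float32(55.2))]
all [([420.3, 120.0], 1017), ([375.5, 194.6], 22), ([389.4, 201.4], 130), ([393.6, 212.4], 79), ([396.4, 225.1], 35)]
([375.5, 194.6], 22) [ 0.6154 -0.0609  0.03  ]
([389.4, 201.4], 130) [ 0.5988 -0.0934  0.03  ]
([393.6, 212.4], 79) [ 0.5726 -0.1025  0.03  ]
([396.4, 225.1], 35) [ 0.5425 -0.1082  0.03  ]
(array([247. , -92.5,  98.1]), array([ 0.2, -0. , -0.2]))
[390.6 194.9] 338 [ 0.6022 -0.0798  0.138 ]
[439.3 201.3] 46 [ 0.5873 -0.1816  0.138 ]
 55  59  64  64  67  79  94  84  61  62  60
 61  62  68  72  66  81  96  79  65  60  61
 69  68  71  68  71  84  93  72  61  57  62
 65  69  74  75  73  85  96  74  65  63  60
 73  73  73  77  77  88  94  74  62  65  59
 75  75  76  77  78  89  95  80  64  65  64
 75  80  80  81  80  81  96  88  60  61  62
 79  76  78  85  83  77  94  92  65  63  63
 80  80  80  81  88  82  92  95  59  60  62
 83  78  84  84  85  79  94  96  72  63  66
 84  85  84  85  86  88  86  92  92  64  61
123 138  71  66  65 110 116 116 117 115 129
125 127 111  66  63  72 115 117 114 115 118
125 125 138  87  67  64  95 117 117 142  67
122 122 122 137 128  95  86 111 132  85  87
125 129 125 128 127 126 125 126 119 127 127
126 126 119 118 123 121 124 122 126 128 120
122 125 126 123 126 127 124 122 121 127 128
119 127 127 125 128 126 124 128 128 118  65
122 129 129 129 122 125 129 121  77  44  45
124 125 123 126 126 120  98  50  43  51  51
130 123 122 125  97  47  46  50  49  53  60
```

Cup 1 now reads (0.555, 0.317), so it was knocked toward the mat's edge. It is empty. I'll check it in the side view and set it back toward the middle.

Run:
```python
from h import *
T=snap('top');S=snap('side')
print(cups(T),proj(S,[.5547,.3172,.084]),proj(S,[.5547,.3172,.004]),proj(S,[.48,.192,.084]))
g=cv2.cvtColor(S['color'],cv2.COLOR_BGR2GRAY);u,v=proj(S,[.5547,.3172,.084]).round().astype(int)
print('\n'.join(' '.join('%3d'%x for x in r) for r in g[v-14:v+46:3,u-26:u+27:2]))
print(goR([.5545,.318-.15,.0605+.15],Rt([0,1,-1],[-1,0,0])))
```

```text
[([0.5564, 0.3178], np.float32(56.3))] [245.59427171 151.37112396] [247.91581525 179.16007725] [245.12480128 184.48833647]
180 185 186 182 177 174 179 181 177 176 176 178 177 174 178 183 184 169 145 172 182 182 181 180 179 177 175
176 178 181 187 187 182 178 176 179 182 179 177 177 178 178 175 179 184 184 172 144 171 182 182 180 180 179
178 177 178 178 182 187 188 182 177 177 181 183 178 180 161 179 178 175 180 184 184 173 141 171 182 182 180
169 177 178 178 179 179 183 188 184 144 134 136 137 141 150 151 159 171 206 177 181 184 185 175 141 170 181
172 166 171 179 179 178 191 123 123 131 133 136 137 140 148 156 161 164 163 201 176 177 182 185 186 180 138
175 175 173 166 173 179 201 120 122 129 134 135 137 135 146 155 160 164 163 164 173 183 180 177 182 186 187
174 176 175 176 173 165 160 162 194 155 134 135 137 135 132 160 182 148 123 113 170 178 182 183 182 178 182
136 170 177 176 176 176 173 153 156 154 151 144 140 132 130 130 130 126 120 113 176 184 178 179 184 184 183
170 147 142 174 178 176 176 155 156 153 151 146 139 129 130 130 130 126 121 112 169 181 186 184 179 179 184
172 1
[... 546 characters left out ...]
 159 161 160 162 178 139 132 135 134 138 142 151 156 159 162 183 149 113 112 120 124 127 129 130
163 167 167 166 162 182 137 123 129 132 135 135 134 142 150 155 159 161 163 173 141 115 113 118 120 124 127
162 171 166 162 166 179 111 121 129 133 134 134 134 134 146 155 158 161 163 193 134 161 166 166 162 160 170
171 167 168 165 165 155 166 120 128 131 134 134 135 134 133 154 158 161 181 121 132 154 146 162 169 166 162
164 167 164 164 165 157 151 164 193 181 145 136 134 143 163 180 142 129 122 116 134 155 154 155 150 163 168
161 157 164 166 164 161 151 153 153 150 146 141 136 133 127 127 128 127 122 116 123 158 159 151 153 158 161
(array([-116.4,  -54.2,   87.6]), array([  0.1, -45. ,  -0.4]))
```

The side view confirms cup 1 upright there, and cup 2 unmoved.

>>> {"method": "move_arm", "body": {"motion": [[[-20,-10,15],[0,-6,0],0],[[-45,-22,30],[0,-13,0],0],[[-70,-34,48],[0,-20,0],0],[[-95,-45,65],[0,-27,0],0],[[-110,-53,80],[0,-34,0],0],[[-116,-55,87],[0,-40,0],0],[[-116,-55,87],[0,-45,0],0],[[-116,-55,87],[0,-45,0],0],[[-116,-55,87],[0,-45,0],0]]}}

```text
clock: 35.95
tool_pos: [0.5568, 0.1648, 0.21]
orientation: [179.6, 44.8, -90.9]
force: [-0.4, 0.1, 1.4]
opening: 0.0875
gripper_force: 0.0
```

Run:
```python
from h import *
print(goR([.5555,.3175,.0605],Rt([0,1,-1],[-1,0,0])))
```

```text
(array([ -2.9,   2.1, 213.6]), array([-0.2, -0.2, -0.6]))
```

>>> {"method": "move_arm", "body": {"motion": [[[-3,1.5,35],[0,0,-0.5],0],[[-3,1.5,75],[0,0,-0.5],0],[[-3,1.5,115],[0,0,-0.5],0],[[-3,1.5,150],[0,0,-0.5],0],[[-3,1.5,180],[0,0,-0.5],0],[[-3,1.5,202],[0,0,-0.5],0],[[-3,1.5,213],[0,0,-0.5],0],[[-3,1.5,213],[0,0,-0.5],0],[[-3,1.5,213],[0,0,-0.5],0]]}}

```text
clock: 36.7
tool_pos: [0.5547, 0.3199, 0.0634]
orientation: [-179.6, 44.8, -89.6]
force: [-0.7, -0.5, 1.1]
opening: 0.0877
gripper_force: 0.0
```

>>> {"method": "move_arm", "body": {"motion": [[[0,0,0],[0,0,0],1],[[0,0,0],[0,0,0],1],[[0,0,0],[0,0,0],1],[[0,0,0],[0,0,0],1],[[0,0,0],[0,0,0],1],[[0,0,0],[0,0,0],1],[[0,0,0],[0,0,0],1]]}}

```text
clock: 37.28
tool_pos: [0.5555, 0.3195, 0.0636]
orientation: [-179.6, 44.9, -89.7]
force: [1.3, -1.9, 7.0]
opening: 0.0645
gripper_force: 29.9
```

>>> {"method": "move_arm", "body": {"motion": [[[-7,0,-7],[0,0,0],1],[[-18,0,-18],[0,0,0],1],[[-21,15,-21],[0,0,0],1],[[-21,35,-21],[0,0,0],1],[[-21,47,-21],[0,0,0],1],[[-21,47,-21],[0,0,0],1],[[-21,47,-21],[0,0,0],1]]}}

```text
clock: 37.87
tool_pos: [0.5069, 0.3196, 0.0924]
orientation: [-179.7, 44.9, -89.7]
force: [1.4, -0.4, -1.0]
opening: 0.0644
gripper_force: 30.0
```

Run:
```python
from h import *
print(goR([.510,.318,.0612],Rt([0,1,-1],[-1,0,0])))
```

```text
(array([23.2, -3. , 21. ]), array([-0.1, -0.1,  0.2]))
```

>>> {"method": "move_arm", "body": {"motion": [[[8,0,8],[0,0,0],1],[[15,0,15],[0,0,0],1],[[18,0,18],[0,0,0],1],[[20,0,20],[0,0,0],1],[[20,0,20],[0,0,0],1],[[20,0,20],[0,0,0],0.9],[[20,0,20],[0,0,0],0],[[20,0,20],[0,0,0],0],[[20,0,20],[0,0,0],0],[[20,0,20],[0,0,0],0]]}}

```text
clock: 38.7
tool_pos: [0.5077, 0.3197, 0.064]
orientation: [-179.7, 44.9, -89.7]
force: [0.2, -0.5, -0.4]
opening: 0.0842
gripper_force: 0.0
```

>>> {"method": "move_arm", "body": {"motion": [[[0,0,0],[0,0,0],0],[[0,0,-15],[0,0,0],0],[[0,0,-40],[0,0,0],0],[[0,0,-80],[0,0,0],0],[[0,0,-120],[0,0,0],0],[[0,0,-160],[0,0,0],0],[[0,0,-200],[0,0,0],0],[[0,0,-220],[0,0,0],0]]}}

```text
clock: 39.37
tool_pos: [0.5079, 0.161, 0.224]
orientation: [-179.3, 44.8, -89.5]
force: [0.9, 0.6, 0.1]
opening: 0.0878
gripper_force: 0.0
```

Run:
```python
from h import *
T=snap('top');print(cups(T))
print(goR([.593,-.10,.29],R.from_euler('xyz',[180,0,-90],degrees=True)))
```

```text
[([0.5078, 0.3203], np.float32(51.9)), ([0.4794, 0.1923], np.float32(52.2))]
(array([ 139.9,  -85. , -228. ]), array([-0.6, 44.7,  0.2]))
```

Both cups stand well inside the mat, at (0.508, 0.320) and (0.479, 0.192). Now the lid.

>>> {"method": "move_arm", "body": {"motion": [[[15,-9,-26],[0,5,0],0.4],[[33,-20,-54],[0,11,0],0.4],[[52,-32,-84],[0,17,0],0.4],[[70,-43,-114],[0,23,0],0.4],[[89,-55,-145],[0,29,0],0.4],[[108,-66,-176],[0,35,0],0.4],[[125,-77,-205],[0,41,0],0.4],[[139,-85,-228],[0,45,0],0.4],[[139,-85,-228],[0,45,0],0.4]]}}

```text
clock: 40.17
tool_pos: [0.5932, -0.0971, 0.2849]
orientation: [-179.7, -0.5, -89.9]
force: [-0.5, 0.1, -0.0]
opening: 0.0529
gripper_force: 0.0
```

Run:
```python
from h import *
print(goR([.5925,-.194,.17],R.from_euler('xyz',[180,0,-90],degrees=True)))
S=snap('side');hsv=cv2.cvtColor(S['color'],cv2.COLOR_BGR2HSV);m=((hsv[...,2]<95)&(hsv[...,1]>80)).astype(np.uint8)
print('expect knob top/bottom',proj(S,[.5925,-.194,.14]),proj(S,[.5925,-.194,.104]))
n,_,st,c=cv2.connectedComponentsWithStats(m)
for i in range(1,n):
    if 60<st[i,4]<800 and 280<c[i][0]<480 and 200<c[i][1]<290: print(c[i].round(1),st[i])
```

```text
(array([ 96. ,   1.3, 115.7]), array([-0.3, -0.5,  0.1]))
expect knob top/bottom [414.14561939 235.54119661] [411.66985953 251.36335146]
[297.6 235.1] [294 225   8  20 136]
[410.8 245.5] [405 236  14  18 182]
```

>>> {"method": "move_arm", "body": {"motion": [[[35,1,35],[0,0,0],0.4],[[70,1,60],[0,0,0],0.4],[[96,1,80],[0,0,0],0.4],[[96,1,100],[0,0,0],0.4],[[96,1,125],[0,0,0],0.4],[[96,1,145],[0,0,0],0.4],[[96,1,154],[0,0,0],0.4],[[96,1,154],[0,0,0],1],[[96,1,154],[0,0,0],1],[[96,1,154],[0,0,0],1]]}}

```text
clock: 41.05
tool_pos: [0.5927, -0.1911, 0.1314]
orientation: [-179.7, -0.1, -89.9]
force: [0.3, -0.1, 0.7]
opening: 0.0381
gripper_force: 0.0
```

>>> {"method": "move_arm", "body": {"motion": [[[0,0,0],[0,0,0],1],[[0,0,0],[0,0,0],1],[[0,0,0],[0,0,0],1],[[0,0,0],[0,0,0],1],[[0,0,0],[0,0,0],1]]}}

```text
clock: 41.47
tool_pos: [0.5907, -0.1911, 0.131]
orientation: [-179.9, -0.1, -89.9]
force: [-6.1, 1.2, 6.4]
opening: 0.0236
gripper_force: 30.0
```

>>> {"method": "move_arm", "body": {"motion": [[[-20,1,0],[0,0,0],1],[[-40,2,0],[0,0,0],1],[[-60,3,0],[0,0,0],1],[[-80,4,0],[0,0,0],1],[[-100,5,0],[0,0,0],1],[[-118,5.5,0],[0,0,0],1],[[-128,6,0],[0,0,0],1],[[-131,6,0],[0,0,0],1],[[-132,6,0],[0,0,0],1],[[-132,6,0],[0,0,0],1]]}}

```text
clock: 42.3
tool_pos: [0.5845, -0.061, 0.131]
orientation: [-179.9, -0.3, -89.9]
force: [-5.3, -9.2, 8.1]
opening: 0.0236
gripper_force: 30.0
```

>>> {"method": "move_arm", "body": {"motion": [[[0,0,0],[0,0,0],0.5],[[0,0,0],[0,0,0],0.5],[[0,0,0],[0,0,0],0.5],[[0,0,0],[0,0,0],0.5],[[0,0,-35],[0,0,0],0.5],[[0,0,-75],[0,0,0],0.5],[[0,0,-75],[0,0,0],0.5]]}}

```text
clock: 42.88
tool_pos: [0.5895, -0.0589, 0.2123]
orientation: [-179.2, -0.1, -89.8]
force: [2.5, 0.8, 1.6]
opening: 0.0437
gripper_force: 0.0
```

Run:
```python
from h import *
print(goR([.445,-.0525,.205],R.from_euler('xyz',[180,0,-135],degrees=True)))
S=snap('side');hsv=cv2.cvtColor(S['color'],cv2.COLOR_BGR2HSV);m=((hsv[...,2]<95)&(hsv[...,1]>80)).astype(np.uint8)
for p in([.445,-.0525],[.5845,-.0625]):print('expect',proj(S,p+[.14]),proj(S,p+[.104]))
n,_,st,c=cv2.connectedComponentsWithStats(m)
for i in range(1,n):
    if 60<st[i,4]<800 and 280<c[i][0]<480 and 190<c[i][1]<290: print(c[i].round(1),st[i])
```

```text
(array([ -6.8, 144.6,   5.2]), array([-0.8,  0.2, 45.2]))
expect [296.61261724 226.33773016] [296.89521637 242.09623323]
expect [360.12266838 201.51721262] [359.01982101 216.72266148]
[359.2 211.3] [354 203  12  16 143]
[297.6 235.1] [294 225   8  20 135]
```

Knob and dowel are where expected. Move to the dowel and grip it.

>>> {"method": "move_arm", "body": {"motion": [[[-1,20,0],[0,0,6],0.3],[[-3,50,0],[0,0,13],0.3],[[-4,85,0],[0,0,20],0.3],[[-5,115,0],[0,0,27],0.3],[[-6,138,5],[0,0,34],0.3],[[-6,145,5],[0,0,41],0.3],[[-6,145,5],[0,0,45],0.3],[[-6,145,35],[0,0,45],0.3],[[-6,145,70],[0,0,45],0.3],[[-6,145,79],[0,0,45],0.3]]}}

```text
clock: 43.77
tool_pos: [0.438, -0.0536, 0.1213]
orientation: [-180.0, -0.2, -135.0]
force: [-1.5, 0.7, -0.2]
opening: 0.0613
gripper_force: 0.0
```

>>> {"method": "move_arm", "body": {"motion": [[[0,0,0],[0,0,0],0.3],[[0,0,0],[0,0,0],1],[[0,0,0],[0,0,0],1],[[0,0,0],[0,0,0],1],[[0,0,0],[0,0,0],1],[[0,0,0],[0,0,0],1],[[0,0,0],[0,0,0],1],[[0,0,0],[0,0,0],1],[[0,0,0],[0,0,0],1],[[0,0,0],[0,0,0],1]]}}

```text
clock: 44.6
tool_pos: [0.4439, -0.0557, 0.1257]
orientation: [-179.4, 0.1, -134.8]
force: [19.4, -26.4, -15.7]
opening: 0.0155
gripper_force: 30.0
```

>>> {"method": "move_arm", "body": {"motion": [[[9.5,-12.5,-2],[0,0,0],1],[[15.5,-27,-2],[0,0,0],1],[[17.5,-42.5,-2],[0,0,0],1],[[15.5,-58,-2],[0,0,0],1],[[9.5,-72.5,-2],[0,0,0],1],[[0,-85,-2],[0,0,0],1],[[-1,-86,-2],[0,0,0],1],[[-1,-86,-2],[0,0,0],1]]}}

```text
clock: 45.27
tool_pos: [0.5009, -0.1147, 0.1264]
orientation: [-179.9, -0.2, -135.0]
force: [-1.7, -8.5, -3.2]
opening: 0.0152
gripper_force: 30.0
```

Run:
```python
from h import *
S=snap('side');hsv=cv2.cvtColor(S['color'],cv2.COLOR_BGR2HSV);m=((hsv[...,2]<95)&(hsv[...,1]>80)).astype(np.uint8)
print(goR([.506,-.1085,.13],R.from_euler('xyz',[180,0,-135],degrees=True)),ctrl.get_obs()['force'])
```

```text
(array([-8.1,  0.6, -3.6]), array([-0.1, -0.2,  0. ])) [ -1.20118601 -10.00046047  -5.02510163]
```

>>> {"method": "move_arm", "body": {"motion": [[[-3,-3,0],[0,0,0],1],[[-4,-4,0],[0,0,0],1],[[-4,-4,0],[0,0,0],1],[[-4,-4,0],[0,0,0],1]]}}

```text
clock: 45.65
tool_pos: [0.5053, -0.1144, 0.1264]
orientation: [-179.9, -0.2, -135.0]
force: [-4.2, -7.0, -2.4]
opening: 0.0157
gripper_force: 30.0
```

>>> {"method": "move_arm", "body": {"motion": [[[0,0,0],[0,0,0],0.6],[[0,0,0],[0,0,0],0.6],[[0,0,0],[0,0,0],0.6],[[0,0,0],[0,0,0],0.6],[[0,0,-35],[0,0,0],0.6],[[0,0,-75],[0,0,0],0.6],[[0,0,-115],[0,0,0],0.6],[[0,0,-140],[0,0,0],0.6]]}}

```text
clock: 46.32
tool_pos: [0.5087, -0.1131, 0.2719]
orientation: [-179.6, 0.2, -134.9]
force: [1.4, -1.0, -0.2]
opening: 0.0348
gripper_force: 0.0
```

Run:
```python
from h import *
S=snap('side');T=snap('top')
def blobs(img):
    hsv=cv2.cvtColor(img,cv2.COLOR_BGR2HSV);m=((hsv[...,2]<95)&(hsv[...,1]>80)).astype(np.uint8)
    n,_,st,c=cv2.connectedComponentsWithStats(m)
    return [(c[i].round(1),st[i]) for i in range(1,n) if 60<st[i,4]<800 and 280<c[i][0]<480 and 190<c[i][1]<290]
print('now',blobs(S['color']));print('start',blobs(cv2.imread('pics/side0.png')))
a=cv2.imread('pics/side0.png');d=cv2.absdiff(S['color'],a).max(2)[215:275,310:380]
print('lever diff px',(d>40).sum())
# locked lever gray arm silhouette
def gr(i):
    h=cv2.cvtColor(i,cv2.COLOR_BGR2HSV);return ((h[...,1]<50)&(h[...,2]>90)).astype(np.uint8)[220:265,315:380]
for i in(S['color'],a): m=cv2.moments(gr(i),True);print(m['m00'],m['m10']/m['m00'],m['m01']/m['m00'])
print(cups(T),ctrl.get_obs()['clock'])
s0=dict(color=a)
for n,roi in(('duck',(165,210,360,402)),('jar',(188,250,435,482))):
    r=roi;print(n,cv2.absdiff(S['color'],a)[r[0]:r[1],r[2]:r[3]].mean())
```

```text
now [(array([344.9, 238.4]), array([341, 230,   9,  18, 127], dtype=int32))]
start [(array([345.2, 239.8]), array([343, 231,   5,  18,  68], dtype=int32))]
lever diff px 1849
518.0 31.814671814671815 23.71814671814672
538.0 30.156133828996282 24.256505576208177
[([0.5078, 0.3209], np.float32(51.2))] 46.4167
duck 9.272486772486772
jar 19.615648592999314
```

>>> {"method": "move_arm", "body": {"motion": [[[35,-22,-30],[0,0,0],0.6],[[70,-45,-40],[0,0,0],0.6],[[105,-70,-50],[0,0,0],0.6],[[140,-93,-60],[0,0,0],0.6],[[175,-116,-70],[0,0,0],0.6],[[200,-133,-80],[0,0,0],0.6],[[212,-141,-80],[0,0,0],0.6],[[212,-141,-80],[0,0,0],0.6],[[212,-141,-80],[0,0,0],0.6]]}}

```text
clock: 47.17
tool_pos: [0.4569, -0.3634, 0.3469]
orientation: [-179.8, 0.1, -135.1]
force: [-0.4, -0.1, -0.1]
opening: 0.0348
gripper_force: 0.0
```

Run:
```python
from h import *
S=snap('side');T=snap('top')
cam={k:T[k] for k in('camera_matrix','cam_to_world')}
old={'color':cv2.imread('pics/top0.png'),**cam}
def blobs(img,b,v=95):
    hsv=cv2.cvtColor(img,cv2.COLOR_BGR2HSV);m=((hsv[...,2]<v)&(hsv[...,1]>80)).astype(np.uint8)
    n,_,st,c=cv2.connectedComponentsWithStats(m)
    return [(c[i].round(1).tolist(),st[i].tolist()) for i in range(1,n) if 15<st[i,4]<900 and b[0]<c[i][0]<b[1] and b[2]<c[i][1]<b[3]]
print('side',blobs(S['color'],(280,480,190,290)),'\n0',blobs(cv2.imread('pics/side0.png'),(280,480,190,290)))
print('top',blobs(T['color'],(345,470,180,260),75),'\n0',blobs(old['color'],(345,470,180,260),75))
for n,s in(('now',T),('old',old)):
    h=cv2.cvtColor(s['color'],cv2.COLOR_BGR2HSV);m=((h[...,1]<50)&(h[...,2]>110)).astype(np.uint8)
    k,_,st,c=cv2.connectedComponentsWithStats(m)
    print(n,[(c[i].round(1).tolist(),st[i].tolist()) for i in range(1,k) if st[i,4]>15 and 360<c[i][0]<430 and 215<c[i][1]<260])
print(cups(T))
def hsvb(s,f):
    h=cv2.cvtColor(s['color'],cv2.COLOR_BGR2HSV);m=f(h).astype(np.uint8);m[:100]=0;m[170:]=0;m[:,:300]=0;m[:,450:]=0
    k,_,st,c=cv2.connectedComponentsWithStats(m);i=1+st[1:,4].argmax();return c[i].round(1),st[i,4]
for s in(T,old): print('duck',hsvb(s,lambda h:(h[...,0]>20)&(h[...,0]<35)&(h[...,1]>150)),'jar',hsvb(s,lambda h:(h[...,1]<40)&(h[...,2]>110)))
```

```text
side [([355.4, 210.8], [354, 204, 3, 14, 28]), ([344.9, 238.8], [341, 230, 9, 18, 116])] 
0 [([363.9, 212.9], [362, 205, 5, 15, 33]), ([345.2, 239.8], [343, 231, 5, 18, 68])]
top [([382.1, 204.1], [377, 199, 12, 11, 99]), ([406.2, 239.2], [403, 236, 8, 8, 53]), ([367.1, 241.7], [366, 238, 4, 9, 27])] 
0 [([367.0, 241.6], [365, 238, 4, 9, 26]), ([404.2, 241.2], [403, 239, 4, 6, 18])]
now [([416.7, 230.6], [414, 220, 6, 22, 82]), ([391.9, 240.2], [383, 239, 17, 4, 37])]
old [([416.0, 233.6], [411, 222, 10, 23, 176]), ([388.0, 241.1], [375, 237, 27, 9, 139])]
[([0.4794, 0.1923], np.float32(52.2)), ([0.5094, 0.3187], np.float32(56.7))]
duck (array([336. , 138.5]), np.int32(204)) jar (array([419.8, 120.1]), np.int32(1021))
duck (array([336.1, 137.7]), np.int32(194)) jar (array([419.7, 120.1]), np.int32(1035))
```

```bash
python3 -c "
from h import *
print(ctrl.close_job())"
```

```text
the job is handed in; nothing more can be done
None
```

The job is handed in, with no score returned: by my camera checks all five visible beads are in the chest, both cups stand upright and empty on the mat (one was knocked aside mid-run, and I set it back), the lid is shut, the lever is locked, and the duck and jar haven't moved.

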